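# Wind up the jack table of a cheese press to its load mark

## Task

The cheese mould is standing ready on the jack table of the little press. Take the loose crank, seat its socket fully down on the square end of the press's screw, and by the crank wind the table up (clockwise from above) until the dark ring on the spring stem comes up level with the top of the cap it slides through, not beyond. Do it by feel, without ramming or wrenching the screw or the mechanism, then let go and leave the crank seated on the screw; do not disturb the other things.

Things in the scene. Friction and masses are not known exactly. Their poses are not given: they have to be found in the camera images.
- press: Bench cheese press, fixed, 205 x 124 mm. Origin: on the jack screw's axis at counter level; z up, -x to the mould side. Screw between two guide rods; head top at z = 190 mm. At x = -85 mm a spring barrel, cap top at z = 212 mm: the follower's 14 mm stem slides through it against 8 N per mm. A dark 4 mm ring round the stem starts 14 mm below the cap top; level with it the spring presses 112 N.
- seat (a point): Foot of the screw's square end: centre of the 24 mm collar on which the crank's hub comes to rest, 197 mm above the counter. Turns with the screw. z up; x and y are square to the flats. The square is 16 mm across flats and rises 29 mm above this point, its top 5 mm tapering to 11 mm.
- spindle (a joint): Angle of the jack screw, rad, many turns, growing clockwise seen from above; at multiples of 2 pi the flats lie along the press's x and y. A turn clockwise lifts table and mould 12 mm. Free of the follower it takes 0.24 N m to turn; each N on the follower adds 0.0019 N m. Holds its place when let go. Starts between 4.5 and 7; stops at 29.3.
- crank: Loose steel crank, 0.33 kg, standing on its hub, balanced over it. Origin: centre of the hub's foot, where its square socket opens (17.8 mm across flats, 31 mm deep, flats square to x and y, so four ways on); z up, x along the arm to the handle. Hub 34 mm across below, above the arm a round boss 28 mm across up to z = 66 mm. Arm 14 mm thick at z = 31 mm; round 32 mm counterweight at x = -38 mm.
- grip (a point): Middle of the crank's upright black handle sleeve, 60 mm from the hub axis along crank x, 66 mm above the hub's foot. The sleeve is 21 mm across, from z = 40 to 91 mm of the crank, and spins freely on its pin. This point's rotation is the crank's.
- tumbler: Green plastic tumbler, 68 mm across, 72 mm tall, a bystander. Origin: centre of its underside.
- lemon: Lemon, 83 x 58 x 58 mm, a bystander beside the press. Origin: centre of its underside.
- spoon: Spoon, 199 x 41 x 16 mm, a bystander lying on the counter. Origin: centre of its underside.
- jack_table: Jack table of the press with the white cheese mould (95 mm across, 70 mm tall) in its rim; origin and axes are the press's, raised by the lift (0 at spindle 0). A wooden pressing lid with a 60 mm block stands in its mouth, higher or lower by how full the mould is, so where it meets the follower is not known beforehand: between spindle 7.9 and 18.3. The ring is level 14 mm (7.33 rad) later.

How it is judged:
By the outcome, as a careful person would: the job done as asked, in the order asked, and still so for the second after the job is handed in, with the robot touching nothing.
It also fails if it takes over 72 s, if anything falls off the work surface, if the arm or the gripper's body presses on something with over 40 N, if the wrist force passes 120 N, or if a joint passes its speed limit or range.

## Robot

A 7-joint arm with a two-finger parallel gripper is mounted at the origin on a cart in front of the work surface, level with it; the furniture and walls round the work are solid. World frame = base frame: x ahead of the robot, y to its left, z up, the work surface at z = 0. Lengths are in m, angles in rad, forces in N, time in s.
With the tool pointing down it reaches from about 0.425 to 0.875 m from the base axis. Payload 9.9 kg.
Tool frame: the origin (TCP) lies at the very end of the fingers, on their centre line; the grasp point (between the pads) lies 19 mm behind it; x points along the fingers, z is the direction in which the jaws open and shut, and the axes are right-handed (so a half turn about x gives the same grasp; the last joint's range is limited). The gripper opens to 85 mm and grips with 20 to 120 N. Pads are 22 mm wide; open, the fingers measure 114 mm over their backs; the gripper's body (76 mm by 85 mm) begins 54 mm behind the grasp point. The pads swing forward as they close: fully open they stand 13 mm farther back than shut.
Start: joints at [-1.286, 0.576, 0.025, 1.437, -0.015, 1.129, -0.057], TCP at [0.243, 0.63, 0.202] pointing down, gripper open.
Joint ranges: [-2.76, 2.76], [-0.34, 2.15], [-1.52, 1.57], [0.19, 2.46], [-1.09, 4.23], [0.17, 1.99], [-2.82, 2.82]. Speed limits (rad/s): [2.22, 2.22, 3.01, 3.01, 3.14, 3.14, 3.14].

## Interface

Orientations are given as a 3x3 rotation matrix whose columns are the frame's x, y, z axes.
In Python, from workcell import manip gives the robot as it stands.
- The arm moves only by the tool carry_out, never from a script. Its argument "moves" is a list that holds one entry, the list of rows, each a list of 5 numbers: the shift along the tool's x, y, z in mm, then the turn about the tool's x in degrees, then the closure in counts, from 0 (fully open) to 255 (shut). In form: [[[x, y, z, turn, gripper], ...]]. A call has 1 to 8 rows; each row shifts and turns the pose as measured when the row begins, along the tool's axes as they then stand; what a row does not reach is not made up. A row lasts 1/8 s, in which the tool goes at most 62.5 mm and 10.7 degrees, less where a joint would pass 70% of its speed; a pose out of reach is approached as far as the arm can. A call with a gripper value outside its range is refused whole. The fingers move at their own pace and stop on an object; "force" is the grip in N (left out, the last holds). Time passes only in rows, so rows that do not move let the fingers close. It gives the time, the measured TCP pose, the force and the opening at its end, in the units of the state.
- manip.state(): the state, without advancing time (a new reading comes with each control period).
- manip.capture(name): name is "side" or "top" or "wrist"; returns a dict with "img" (420x560x3 uint8, red, green, blue), "mtx" (3x3 intrinsics, pixels), "rvec" (rotation vector, rad) and "tvec" (3), from world to camera coordinates, as OpenCV has them; the wrist camera has in their place "hand_eye" (4x4, takes a point from camera to tool coordinates, whose origin is the TCP and whose axes are the tool frame's). Camera axes: x right, y down, z forward; pixel columns grow to the right and rows downward; lengths in m; the calibration is good to about 2 mm. A picture is of the moment at which its call begins: read the wrist's pose just before it. There is no depth.
- manip.finish_job(): hands the job in, once; it reports no verdict.
The state is a dict: "t": time; "qpos": joint angles; "qvel": joint speeds; "effort": joint torques, N m; "tool_pos": TCP position; "tool_rot": TCP orientation; "ft_force": force on the tool from outside, world axes, zero at the start; "torque": the same for the moment, N m; "gripper_width": finger opening in m.
Only numpy, scipy, OpenCV 4.12 (cv2) and the standard library are available. Lean on these libraries where they do the work, as an engineer would, in place of code of your own. Each camera call takes 0.05 s, during which the arm holds its last target. There are 200 camera calls.

## Working session

There is one attempt and no reset: what is moved stays moved. The work goes in short steps, Python scripts to look and compute and a tool call to move; the robot and the scene stay as the last step left them, time stands still between calls to the robot, and variables do not carry over. Pictures are saved under pics/ and viewed, about 8 in all and at most 12, crops included, and the job is handed in when it is done.

Besides the shell and the picture viewer there is one more tool, called after "Call:" as name(argument=value, ...), one argument or row to a line, values as JSON. carry_out: Moves the arm, as the interface text tells. Its arguments: {"type":"object","properties":{"moves":{"type":"array"},"force":{"type":"number"}},"required":["moves"]}

```bash
mkdir -p pics; ls
cat > h.py <<'E'
import numpy as np,cv2
from workcell import manip
def cap(n,f=None):
    c=manip.capture(n)
    if f: cv2.imwrite('pics/'+f,c['img'][:,:,::-1])
    return c
def ray(c,u,v,st=None):
    d=cv2.undistortPoints(np.array([[[u,v]]],float),c['mtx'],None)[0,0]
    d=np.array([d[0],d[1],1.])
    if 'hand_eye' in c:
        H=np.array(c['hand_eye']);R=np.array(st['tool_rot']).reshape(3,3);p=np.array(st['tool_pos'])
        return R@H[:3,3]+p, R@H[:3,:3]@d
    R=cv2.Rodrigues(np.array(c['rvec'],float))[0];t=np.array(c['tvec'],float).ravel()
    return -R.T@t, R.T@d
def onz(c,u,v,z,st=None):
    o,d=ray(c,u,v,st); return o+d*(z-o[2])/d[2]
def proj(c,p):
    return cv2.projectPoints(np.array(p,float).reshape(-1,1,3),np.array(c['rvec'],float),np.array(c['tvec'],float),c['mtx'],None)[0][:,0]
E
python3 - <<'E'
from h import *
np.set_printoptions(precision=3,suppress=True)
s=manip.state();print(s['t'],s['tool_pos'],s['tool_rot'],s['ft_force'],s['gripper_width'])
a=cap('top');b=cap('side')
for c in(a,b):print(c['mtx'],c['rvec'],c['tvec'],ray(c,280,210))
im=np.vstack([a['img'],b['img']]);cv2.imwrite('pics/top.png',a['img'][:,:,::-1]);cv2.imwrite('pics/side.png',b['img'][:,:,::-1])
E
```

```text
pics
0.0 [0.243 0.629 0.201] [[-0.001 -0.933  0.36 ]
 [-0.002  0.36   0.933]
 [-1.    -0.    -0.002]] [-0.141 -0.362  0.201] 0.08558883367207906
[[530.591   0.    266.846]
 [  0.    530.591 211.74 ]
 [  0.      0.      1.   ]] [ 2.217 -1.501  0.406] [-0.123  0.531  1.184] (array([-0.081, -0.164,  1.291]), array([ 0.479,  0.163, -0.863]))
[[393.379   0.    277.278]
 [  0.    393.379 210.159]
 [  0.      0.      1.   ]] [ 1.953 -0.161  0.117] [-0.525  0.191  0.927] (array([ 0.382, -0.863,  0.529]), array([ 0.165,  0.912, -0.377]))
```

View pics/top.png

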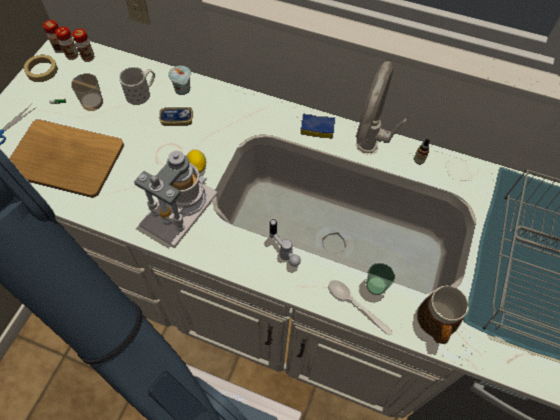

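View pics/side.png

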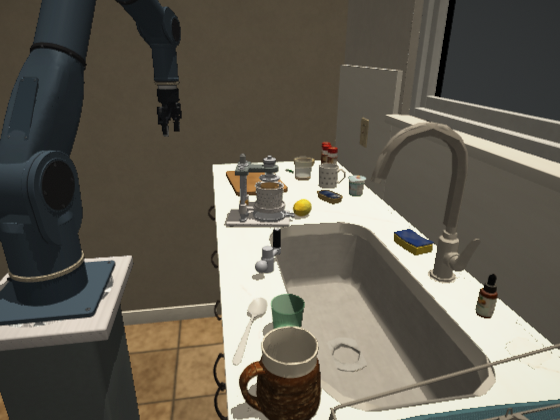

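Run:
```python
import cv2,numpy as np
a=cv2.imread('pics/top.png')[140:275,125:310];b=cv2.imread('pics/side.png')[145:280,220:320]
a=cv2.resize(a,None,fx=4,fy=4,interpolation=cv2.INTER_CUBIC);cv2.imwrite('pics/topc.png',a)
cv2.imwrite('pics/sidec.png',cv2.resize(b,None,fx=4.4,fy=4.4,interpolation=cv2.INTER_CUBIC))
```

```text
(no output)
```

View pics/topc.png

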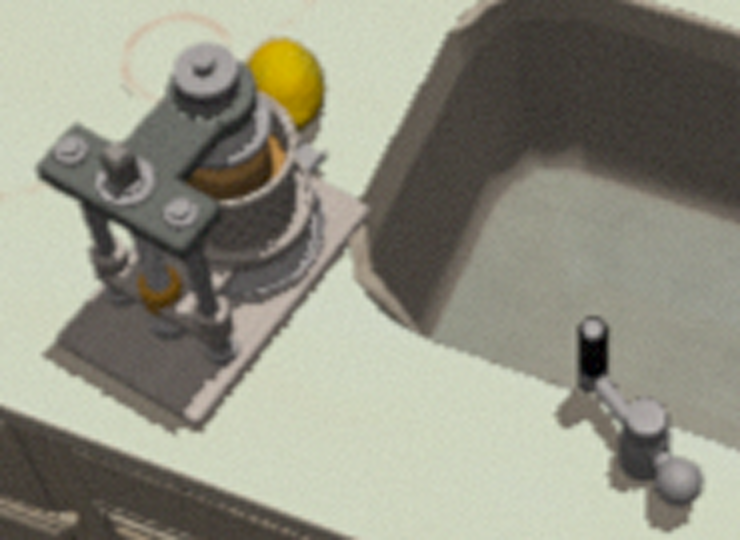

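View pics/sidec.png

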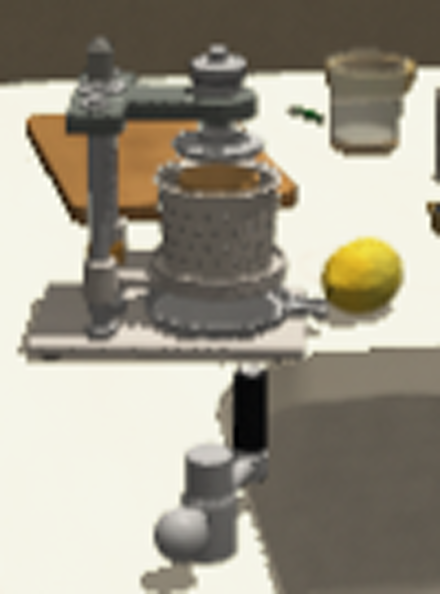

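The pictures show the crank with its boss top at top px (286.5,244.5), handle top (273.5,221.5) and counterweight (294.5,260). The press's screw square tip is at (155.5,178) and the barrel cap at (176,157.5). In the side view, the boss is at (267.7,248.4) and the handle top at (277,229).

```bash
cat > m.py <<'E'
from h import *
np.set_printoptions(precision=4,suppress=True)
a=cap('top');b=cap('side')
def tri(pa,pb):
    o1,d1=ray(a,*pa);o2,d2=ray(b,*pb)
    d1/=np.linalg.norm(d1);d2/=np.linalg.norm(d2)
    t=np.linalg.lstsq(np.c_[d1,-d2],o2-o1,rcond=None)[0]
    p,q=o1+t[0]*d1,o2+t[1]*d2
    return (p+q)/2,np.linalg.norm(p-q)
P={'boss':((286.5,244.5),(267.7,248.0),.066),'handle':((273.5,221.3),(277,229),.091),'cw':((294.5,260),(261.3,266.6),.033),
'sq':((155.2,177.5),(242.3,154.5),.226),'cap':((176.3,156.6),(269.8,159.6),.212)}
for k,(pa,pb,z) in P.items(): print(k,onz(a,*pa,z),onz(b,*pb,z),*tri(pa,pb))
for pt in [(142.5,177.5),(169.6,192.7)]: print('rod',onz(a,*pt,.195))
for pt in [(170,193),(136,228),(172,247),(217,190)]: print('x',onz(a,*pt,.012))
E
python3 m.py
```

```text
boss [0.5087 0.0158 0.066 ] [0.5099 0.0119 0.066 ] [0.5102 0.0162 0.0636] 0.0006873798909814386
handle [0.5469 0.0671 0.091 ] [0.543  0.0675 0.091 ] [0.5443 0.0665 0.0923] 0.003366660120145702
cw [ 0.4902 -0.0147  0.033 ] [ 0.489  -0.0209  0.033 ] [ 0.4906 -0.0145  0.0297] 0.0018767103436799818
sq [0.4828 0.3501 0.226 ] [0.4788 0.3428 0.226 ] [0.4811 0.3499 0.2252] 0.0038896360848872627
cap [0.5658 0.3373 0.212 ] [0.5626 0.3215 0.212 ] [0.5664 0.3387 0.2081] 0.0028801220100606816
rod [0.4875 0.3943 0.195 ]
rod [0.4727 0.3115 0.195 ]
x [0.5647 0.3894 0.012 ]
x [0.4288 0.4242 0.012 ]
x [0.4136 0.3063 0.012 ]
x [0.6236 0.2694 0.012 ]
```

```bash
cat >> h.py <<'E'
def to(p,zang=None):
    """tool-frame shift (mm) and turn (deg, cw from above) to TCP p, tool z axis azimuth zang"""
    np.set_printoptions(precision=2,suppress=True)
    s=manip.state();R=np.array(s['tool_rot']).reshape(3,3);d=np.array(p)-s['tool_pos']
    za=np.degrees(np.arctan2(R[1,2],R[0,2]))
    print('t',s['t'],'pos',np.array(s['tool_pos'])*1000,'zaz',za,'q',np.array(s['qpos']),'F',np.array(s['ft_force']),'M',np.array(s['torque']),'w',s['gripper_width'])
    print('R',R.ravel(),'shift',R.T@d*1000,'turn',None if zang is None else (za-zang+180)%360-180)
E
python3 - <<'E'
from h import *
c=cap('wrist');print(np.array(c['hand_eye']),c['mtx'])
to([.50,.345,.38],36)
E
```

```text
[[-1.94445847e-04 -3.16202353e-01  9.48691749e-01 -1.71251183e-01]
 [-1.25448201e-03 -9.48690943e-01 -3.16202341e-01  8.14466701e-02]
 [ 9.99999194e-01 -1.25160097e-03 -2.12201150e-04  1.09072049e-03]
 [ 0.00000000e+00  0.00000000e+00  0.00000000e+00  1.00000000e+00]] [[358.12004034   0.         279.1703792 ]
 [  0.         358.12004034 208.65974453]
 [  0.           0.           1.        ]]
t 0.25 pos [243.26 629.42 201.87] zaz 68.86988598947605 q [-1.29  0.58  0.02  1.44 -0.02  1.13 -0.06] F [ 0.18 -0.3   0.78] M [ 0.01  0.01 -0.04] w 0.08492801489664391
R [-0.   -0.93  0.36 -0.    0.36  0.93 -1.   -0.   -0.  ] shift [-177.98 -342.01 -172.88] turn 32.869885989476046
```

Call:
carry_out(
  moves=[
    [[-50,-20,-10,0,0],[-45,-44,-22,0,0],[-25,-48,-24,0,0],[-10,-48,-24,0,0],[0,-48,-24,0,0],[0,-48,-24,0,0],[0,-48,-24,0,0],[0,-35,-18,0,0]],
  ],
)

```text
t: 1.25
tool_pos: [0.5027, 0.3443, 0.3344]
tool_rot: [[-0.001, -0.936, 0.353], [-0.002, 0.353, 0.936], [-1.0, 0.0, -0.002]]
ft_force: [0.5, 0.4, -0.0]
gripper_width: 0.0853
```

Run:
```python
from h import *
to([.483,.349,.36],36)
```

```text
t 1.25 pos [502.68 344.33 334.37] zaz 69.33131227907494 q [-0.74  0.4   0.1   1.4  -0.04  1.35  0.57] F [ 0.51  0.44 -0.02] M [ 0.08  0.02 -0.01] w 0.08529770461685116
R [-0.   -0.94  0.35 -0.    0.35  0.94 -1.    0.   -0.  ] shift [-25.63  20.06  -2.63] turn 33.33131227907495
```

Run:
```python
from h import *
c=cap('wrist','w1.png')
```

```text
(no output)
```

View pics/w1.png

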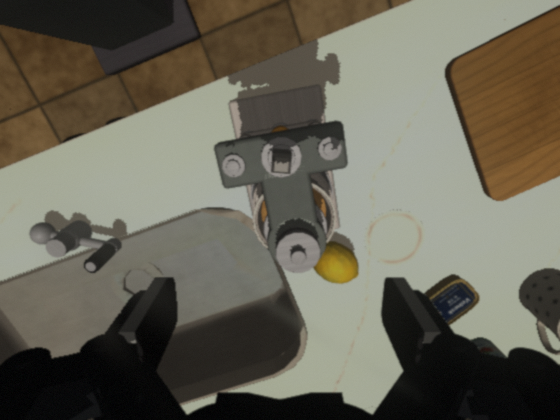

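The wrist view shows the press from above: square at about (282,158), barrel cap at (297,248), and crank hub at (65,238) with the handle at (103,255). I'll enlarge the square.

Run:
```python
import cv2
a=cv2.imread('pics/w1.png')[130:275,215:355]
cv2.imwrite('pics/w1c.png',cv2.resize(a,None,fx=4.1,fy=4.1,interpolation=cv2.INTER_CUBIC))
```

```text
(no output)
```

View pics/w1c.png

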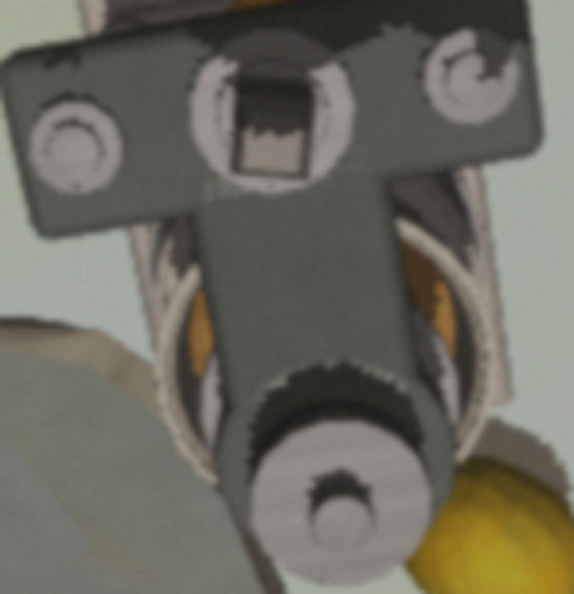

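Run:
```python
import cv2,numpy as np
a=cv2.imread('pics/w1.png')[140:182,260:304].astype(float)
a=np.clip(a*1.5,0,255)**0.7; a=(a/a.max()*255).astype(np.uint8)
cv2.imwrite('pics/w1d.png',cv2.resize(a,None,fx=13,fy=13,interpolation=cv2.INTER_CUBIC))
```

```text
(no output)
```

View pics/w1d.png

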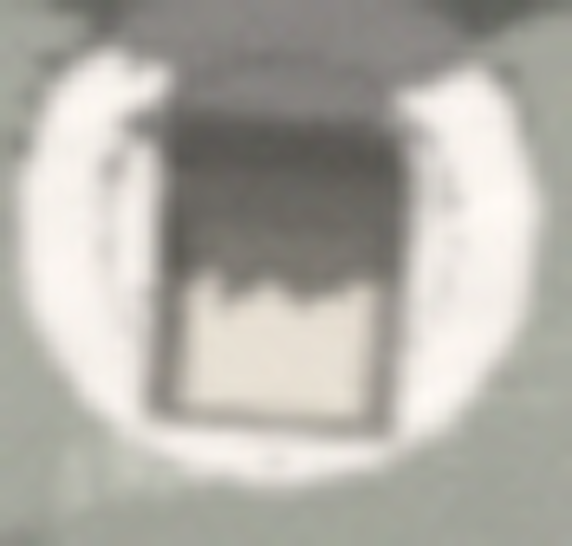

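Run:
```python
from h import *
np.set_printoptions(precision=4,suppress=True)
s=manip.state();c=cap('wrist','w2.png')
f=lambda u,v,z:onz(c,260+(u-6)/13,140+(v-6)/13,z,s)
bl,br=f(150,415,.221),f(395,435,.221)
d=br-bl;print(bl,br,np.linalg.norm(d),np.degrees(np.arctan2(d[1],d[0])))
n=np.array([-d[1],d[0],0])/np.linalg.norm(d)
for sgn in(1,-1): print('centre',(bl+br)/2+sgn*n*.008)
tl,tr=f(183,408,.226),f(365,419,.226);d=tr-tl;print('top',tl,tr,np.linalg.norm(d),np.degrees(np.arctan2(d[1],d[0])))
lt,rt=f(172,250,.221),f(403,260,.221);
for p,q in((bl,lt),(br,rt)):
    d=q-p;print('side',np.degrees(np.arctan2(d[1],d[0])))
g=lambda u,v,z:onz(c,215+(u-2)/4.1,130+(v-2)/4.1,z,s)
print('collar',g(272,115,.197));print('cap',g(341,503,.212),'stem',g(341,520,.22),'rods',g(75,148,.195),g(471,76,.195))
# crank: refine
for n_,u,v,z in(('boss',72,232,.066),('handle',91,266,.091),('cw',42,233,.034)):print(n_,onz(c,u,v,z,s))
w=cv2.imread('pics/w2.png')[205:285,15:135]
cv2.imwrite('pics/w2c.png',cv2.resize(w,None,fx=6,fy=6,interpolation=cv2.INTER_CUBIC))
```

```text
[0.4878 0.3398 0.221 ] [0.4945 0.3536 0.221 ] 0.01532313850443394 64.1765061242348
centre [0.484  0.3502 0.221 ]
centre [0.4984 0.3432 0.221 ]
top [0.4871 0.3424 0.226 ] [0.4918 0.3525 0.226 ] 0.011156300660509433 65.41118677781051
side 151.03276580733677
side 156.8747259052797
collar [0.4843 0.3497 0.197 ]
cap [0.5673 0.334  0.212 ] stem [0.5673 0.3336 0.22  ] rods [0.4761 0.3075 0.195 ] [0.492  0.3917 0.195 ]
boss [0.5002 0.0467 0.066 ]
handle [0.5462 0.0628 0.091 ]
cw [ 0.4912 -0.0176  0.034 ]
```

View pics/w2c.png

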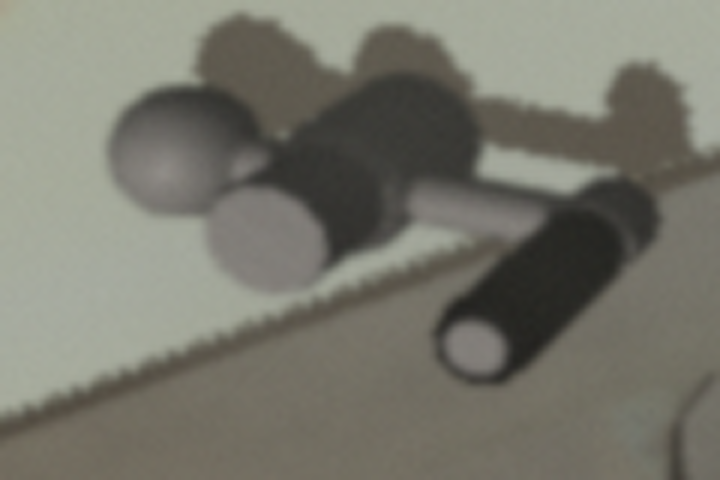

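Run:
```python
from h import *
np.set_printoptions(precision=4,suppress=True)
s=manip.state();c=cap('wrist')
P={n:onz(c,u,v,z,s) for n,u,v,z in(('boss',59.4,244.8,.066),('handle',94.1,262.5,.091),('cw',45,230,.033))};print(P)
for a,b in(('boss','handle'),('cw','boss'),('cw','handle')):
    d=P[b]-P[a];print(a,b,np.hypot(*d[:2]),np.degrees(np.arctan2(d[1],d[0])))
to([.509,.0145,.2],-35)
```

```text
{'boss': array([0.508 , 0.0241, 0.066 ]), 'handle': array([0.5411, 0.0722, 0.091 ]), 'cw': array([ 0.4868, -0.0087,  0.033 ])}
boss handle 0.0583544286589153 55.52124436883447
cw boss 0.03912246626372076 57.06600539092586
cw handle 0.09746838279044781 56.14122714708165
t 1.4 pos [502.74 344.23 334.21] zaz 69.16873321343544 q [-0.74  0.4   0.11  1.4  -0.04  1.35  0.57] F [-0.52  1.08 -0.01] M [ 0.01  0.04 -0.  ] w 0.08551159047053049
R [-0.   -0.93  0.36 -0.    0.36  0.93 -1.   -0.   -0.  ] shift [ 134.91 -123.1  -305.65] turn 104.16873321343542
```

Call:
carry_out(
  moves=[
    [[0,-18,-44,0,0],[0,-18,-44,0,0],[15,-18,-44,0,0],[30,-18,-44,0,0],[30,-18,-44,0,0],[30,-17,-44,0,0],[30,-16,-42,0,0],[0,0,0,-9,0]],
  ],
)

```text
t: 2.4
tool_pos: [0.5072, 0.0171, 0.1945]
tool_rot: [[-0.001, -0.983, 0.186], [0.004, 0.186, 0.983], [-1.0, 0.002, 0.003]]
ft_force: [0.2, 1.8, 1.0]
gripper_width: 0.0854
```

Call:
carry_out(
  moves=[
    [[0,0,0,-10,0],[0,0,0,-10,0],[0,0,0,-10,0],[0,0,0,-10,0],[0,0,0,-10,0],[0,0,0,-10,0],[0,0,0,-8,0],[0,0,0,0,0]],
  ],
)

```text
t: 3.4
tool_pos: [0.5058, 0.0281, 0.1941]
tool_rot: [[-0.002, -0.495, -0.869], [0.009, -0.869, 0.495], [-1.0, -0.006, 0.006]]
ft_force: [-1.3, 0.0, 0.7]
gripper_width: 0.0853
```

Run:
```python
from h import *
to([.5085,.017,.1],146)
c=cap('wrist','w3.png')
```

```text
t 3.4 pos [505.77  28.15 194.12] zaz 150.34179923522126 q [-0.03  0.34 -0.15  1.88  0.05  0.93  2.42] F [-1.28  0.04  0.74] M [ 0.02 -0.02 -0.  ] w 0.08525728820562661
R [-0.   -0.49 -0.87  0.01 -0.87  0.49 -1.   -0.01  0.01] shift [94.02  8.93 -8.5 ] turn 4.341799235221259
```

View pics/w3.png

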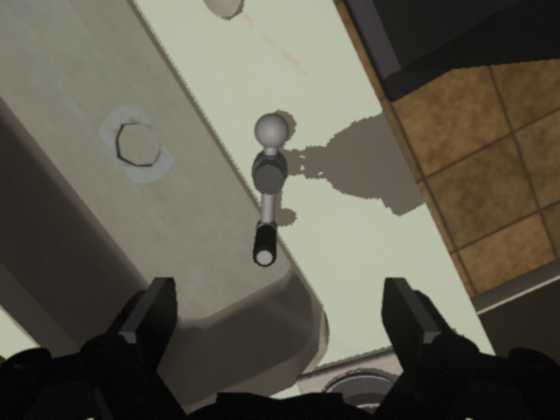

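Run:
```python
from h import *
np.set_printoptions(precision=4,suppress=True)
s=manip.state();c=cap('wrist')
g=cv2.cvtColor(c['img'],cv2.COLOR_RGB2GRAY)
print(g[145:205:2,250:292:2])
P={n:onz(c,u,v,z,s) for n,u,v,z in(('boss',269,179.5,.066),('handle',263.5,258,.091),('cw',271,130,.033))};print(P)
for a,b in(('boss','handle'),('cw','boss'),('cw','handle')):
    d=P[b]-P[a];print(a,b,np.hypot(*d[:2]),np.degrees(np.arctan2(d[1],d[0])))
```

```text
[[184 184 185 184 184 174 126 100 104 110 112 113 107 100  90  83  96 158
  183 184 184]
 [183 183 186 184 184 183 162 105 110 117 116 114 100  86  83  93 103 164
  183 184 183]
 [184 185 184 184 184 183 161 110 128 145 151 139 118  92  87  96  98 126
  146 154 169]
 [185 184 184 183 180 154  87  99 127 148 153 139 118  89  66  88  96  97
   98  99 101]
 [184 184 183 180 124  64  57  85 122 138 142 133 113  81  50  61  86  96
   95  96  95]
 [183 184 184 149  65  55  55  60  80  91  95  93  79  57  48  50  56  89
   96  96  96]
 [184 184 174  95  58  60  65  64  64  71  72  68  58  56  48  48  50  73
   94  96  97]
 [183 181 133  60  63  70  72  59  52  60  69  62  54  58  55  48  48  55
   90  97  96]
 [183 176  93  67  75  66  56  48  51  50  51  47  48  51  55  53  51  51
   78  95  95]
 [185 157  74  82  85  52  47  47  49  48  47  47  46  46  47  52  53  52
   69  96  95]
 [182 133  77  81  59  46  54  60  65  86  61  59  50  48  45  51  57  54
   62  93  95]
 [180 103  79  61  49  59  71  74  75  75  74  74  70  60  50  45  51  56
   59  91  94]
 [179  99  80  52  64  72  73  7
[... 1140 characters left out ...]
76 183 169 112 126 135 132 133 116  89  93  98 102 166 183
  185 184 183]
 [ 94  93 110 141 179 168 114 129 146 148 134 113  85  92  96 105 168 184
  184 184 184]
 [111  92  95 124 158 161 112 129 146 148 131 109  82  94  95 102 166 184
  184 185 183]
 [123 100  92 108 151 149 111 132 146 148 131 107  83  94  96 114 176 184
  185 184 184]
 [126 116  93  93 121 132 111 131 147 148 129 106  82  94  95 116 177 184
  183 184 185]]
{'boss': array([0.5094, 0.0191, 0.066 ]), 'handle': array([0.5444, 0.0706, 0.091 ]), 'cw': array([ 0.4892, -0.0131,  0.033 ])}
boss handle 0.06223209202537402 55.81465346981877
cw boss 0.0380415024000382 57.90871376803751
cw handle 0.1002578265061561 56.609065445136544
```

Call:
carry_out(
  moves=[
    [[40,9,-8,0,0],[40,0,0,4,0],[30,0,0,0,0],[0,0,0,0,0]],
  ],
)

```text
t: 4.0
tool_pos: [0.5095, 0.0183, 0.0823]
tool_rot: [[0.001, -0.566, -0.824], [0.009, -0.824, 0.566], [-1.0, -0.008, 0.004]]
ft_force: [-0.4, 0.5, 0.5]
gripper_width: 0.0854
```

Run:
```python
from h import *
to([.509,.018,.041],146.3)
```

```text
t 4.0 pos [509.54  18.33  82.32] zaz 145.49706971901801 q [-0.04  0.48 -0.12  2.01  0.08  0.64  2.34] F [-0.43  0.53  0.52] M [ 0.01 -0.01 -0.05] w 0.08540363134715555
R [ 0.   -0.57 -0.82  0.01 -0.82  0.57 -1.   -0.01  0.  ] shift [41.31  0.89  0.09] turn -0.8029302809819967
```

Call:
carry_out(
  moves=[
    [[21,0,0,-1,0],[20,1,0,0,60],[0,0,0,0,120],[0,0,0,0,190],[0,0,0,0,255],[0,0,0,0,255],[0,0,0,0,255]],
  ],
  force=40,
)

```text
t: 4.88
tool_pos: [0.5139, 0.0192, 0.0478]
tool_rot: [[0.011, -0.556, -0.831], [0.009, -0.831, 0.556], [-1.0, -0.014, -0.004]]
ft_force: [0.1, -0.6, 0.2]
gripper_width: 0.0001
```

Run:
```python
from h import *
to([.509,.018,.041],146.3)
```

```text
t 4.875 pos [513.92  19.22  47.8 ] zaz 146.24664660903053 q [-0.05  0.54 -0.11  2.04  0.09  0.55  2.33] F [ 0.06 -0.64  0.15] M [ 0.01 -0.04  0.01] w 0.00013205911491488237
R [ 0.01 -0.56 -0.83  0.01 -0.83  0.56 -1.   -0.01 -0.  ] shift [6.73 3.83 3.44] turn -0.05335339096947678
```

Run:
```python
from h import *
a=cap('wrist');b=cap('top');w=a['img'];t=cv2.resize(b['img'][180:300,220:340],None,fx=3.5,fy=3.5,interpolation=cv2.INTER_CUBIC)
cv2.imwrite('pics/v10.png',np.hstack([w[:,110:450],t])[:,:,::-1])
```

```text
(no output)
```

View pics/v10.png

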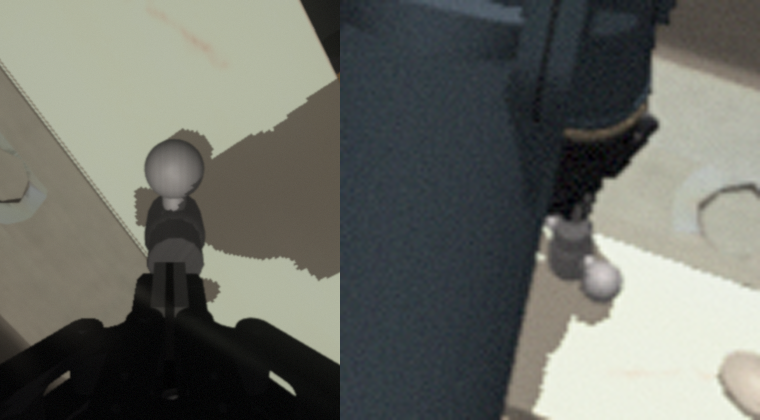

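The picture (10th) shows that the fingers shut between the boss and the handle, above the arm. The boss stands on the counterweight side, and the counterweight is at wrist px (284,170). I'll re-measure.

Run:
```python
from h import *
np.set_printoptions(precision=4,suppress=True)
s=manip.state();c=cap('wrist');b=cap('top')
print('cw',onz(c,284,170,.031,s),'boss edge far',onz(c,284,238,.066,s),'tcp',s['tool_pos'])
# top view: cw crop(602,280)->, boss crop (572,238)
f=lambda u,v:(220+(u-340)/3.5,180+v/3.5)
print('cw top',onz(b,*f(602,280),.031),'boss top',onz(b,*f(573,236),.066))
```

```text
cw [ 0.4897 -0.0119  0.031 ] boss edge far [0.5032 0.0079 0.066 ] tcp [0.5138 0.0192 0.0476]
cw top [ 0.4914 -0.0153  0.031 ] boss top [0.5009 0.0126 0.066 ]
```

Call:
carry_out(
  moves=[
    [[-50,0,0,0,255],[-50,0,0,0,255],[0,0,0,0,255]],
  ],
)

```text
t: 5.45
tool_pos: [0.5122, 0.0183, 0.1493]
tool_rot: [[0.008, -0.555, -0.832], [0.009, -0.832, 0.555], [-1.0, -0.012, -0.001]]
ft_force: [-0.3, 1.2, 0.3]
gripper_width: -0.0003
```

Run:
```python
from h import *
to([.509,.018,.041],146.3)
s=manip.state();b=cap('side');R=np.array(s['tool_rot']);p=np.array(s['tool_pos'])
q=proj(b,[p,p-.02*R[:,0],p-.04*R[:,0]]);print(q)
w=b['img'][130:270,200:340];w=cv2.resize(w,None,fx=4,fy=4,interpolation=cv2.INTER_CUBIC).copy()
for u,v in q: cv2.circle(w,(int((u-200)*4+2),int((v-130)*4+2)),3,(255,0,0),-1)
cv2.imwrite('pics/v11.png',w[:,:,::-1])
```

```text
t 5.45 pos [512.19  18.28 149.26] zaz 146.26054701377794 q [-0.03  0.39 -0.13  1.94  0.06  0.81  2.36] F [-0.31  1.16  0.32] M [-0.05  0.03  0.01] w -0.0002915135333839506
R [ 0.01 -0.56 -0.83  0.01 -0.83  0.56 -1.   -0.01 -0.  ] shift [108.22   3.27   2.64] turn -0.039452986222073605
[[268.13 216.66]
 [268.06 209.16]
 [267.99 201.53]]
```

View pics/v11.png

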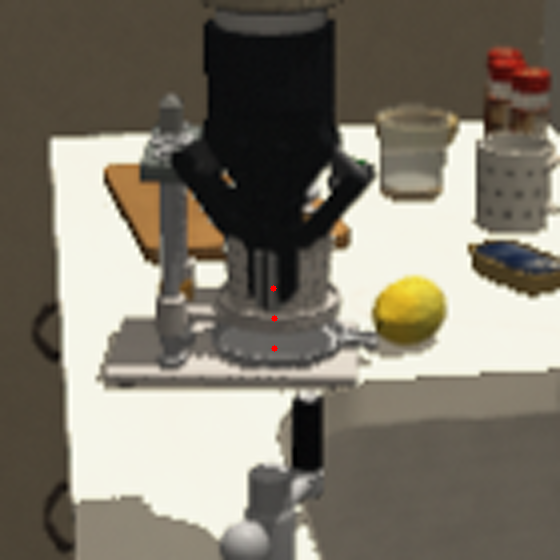

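Picture 11 (side view, red marks at the TCP and 20 and 40 mm behind it) shows the real fingertips ending about 28 mm short of the reported TCP. That explains the clean miss over the boss. I'll go about 25 mm lower.

Call:
carry_out(
  moves=[
    [[0,3,3,0,0],[35,0,0,0,0],[45,0,0,0,0],[35,0,0,0,0],[0,0,0,0,0]],
  ],
)

```text
t: 6.12
tool_pos: [0.5029, 0.0178, 0.0253]
tool_rot: [[-0.002, -0.555, -0.832], [0.008, -0.832, 0.555], [-1.0, -0.005, 0.007]]
ft_force: [-0.1, 0.7, 1.0]
gripper_width: 0.0855
```

Run:
```python
from h import *
to([.5095,.0185,.016],146.3)
```

```text
t 6.125 pos [502.92  17.81  25.32] zaz 146.27720977193704 q [-0.05  0.57 -0.11  2.08  0.1   0.5   2.32] F [-0.12  0.72  0.98] M [-0.02 -0.03  0.  ] w 0.08552296027023036
R [-0.   -0.56 -0.83  0.01 -0.83  0.56 -1.   -0.01  0.01] shift [ 9.31 -4.18 -5.15] turn -0.022790228062973483
```

Call:
carry_out(
  moves=[
    [[5,-4,-5,0,0],[4,0,0,0,0],[0,0,0,0,0]],
  ],
)

```text
t: 6.5
tool_pos: [0.5107, 0.0185, 0.0177]
tool_rot: [[-0.001, -0.555, -0.832], [0.008, -0.832, 0.555], [-1.0, -0.007, 0.005]]
ft_force: [0.3, -0.0, -1.0]
gripper_width: 0.0858
```

Run:
```python
from h import *
to([.5095,.0185,.016],146.3)
```

```text
t 6.5 pos [510.69  18.49  17.67] zaz 146.26501656039295 q [-0.05  0.59 -0.1   2.07  0.11  0.49  2.32] F [ 0.33 -0.05 -0.96] M [-0.02 -0.    0.01] w 0.08580652488734994
R [-0.   -0.56 -0.83  0.01 -0.83  0.56 -1.   -0.01  0.01] shift [1.67 0.66 0.98] turn -0.03498343960706052
```

Call:
carry_out(
  moves=[
    [[1,0,1,0,120],[0,0,0,0,140],[0,0,0,0,155],[0,0,0,0,170],[0,0,0,0,190],[0,0,0,0,255],[0,0,0,0,255]],
  ],
  force=40,
)

```text
t: 7.38
tool_pos: [0.5105, 0.0191, 0.0183]
tool_rot: [[0.002, -0.555, -0.832], [0.008, -0.832, 0.555], [-1.0, -0.008, 0.003]]
ft_force: [-0.3, -0.6, 0.9]
gripper_width: 0.0266
```

Run:
```python
from h import *
to([.5095,.0185,.016],146.3)
```

```text
t 7.375 pos [510.55  19.12  18.29] zaz 146.26494912266094 q [-0.05  0.59 -0.1   2.07  0.11  0.49  2.32] F [-0.27 -0.55  0.87] M [0.03 0.09 0.02] w 0.026551486175149575
R [ 0.   -0.56 -0.83  0.01 -0.83  0.56 -1.   -0.01  0.  ] shift [2.28 1.12 0.52] turn -0.035050877339074304
```

Call:
carry_out(
  moves=[
    [[0,0,0,0,255],[0,0,0,0,255],[-10,0,0,0,255],[-30,0,0,0,255],[-40,0,0,0,255],[0,0,0,0,255]],
  ],
  force=80,
)

```text
t: 8.12
tool_pos: [0.5092, 0.0182, 0.1007]
tool_rot: [[-0.001, -0.555, -0.832], [0.008, -0.832, 0.555], [-1.0, -0.006, 0.005]]
ft_force: [0.4, -0.3, -3.7]
gripper_width: 0.0256
```

Run:
```python
from h import *
to([.484,.350,.285],154.5)
```

```text
t 8.125 pos [509.19  18.22 100.65] zaz 146.26657867080118 q [-0.03  0.46 -0.13  1.99  0.08  0.69  2.35] F [ 0.43 -0.32 -3.7 ] M [ 0.   -0.02 -0.  ] w 0.025624553778844372
R [-0.   -0.56 -0.83  0.01 -0.83  0.56 -1.   -0.01  0.01] shift [-181.62 -263.05  206.18] turn -8.23342132919882
```

Call:
carry_out(
  moves=[
    [[-40,0,0,0,255],[-40,-5,4,0,255],[-40,-25,20,0,255],[-40,-30,24,0,255],[-22,-35,27,0,255],[0,-35,27,0,255],[0,-35,27,0,255],[0,-30,24,0,255]],
  ],
)

```text
t: 9.12
tool_pos: [0.4876, 0.2657, 0.2831]
tool_rot: [[-0.013, -0.562, -0.827], [0.004, -0.827, 0.562], [-1.0, 0.004, 0.013]]
ft_force: [0.0, -0.1, -3.3]
gripper_width: 0.0252
```

Call:
carry_out(
  moves=[
    [[0,-30,24,0,255],[0,-20,16,0,255],[0,-8,6,-4,255],[0,0,0,-4,255],[0,0,0,0,255]],
  ],
)

```text
t: 9.75
tool_pos: [0.4775, 0.3445, 0.2759]
tool_rot: [[-0.023, -0.433, -0.901], [-0.002, -0.901, 0.433], [-1.0, 0.012, 0.02]]
ft_force: [0.1, -0.8, -3.1]
gripper_width: 0.0252
```

Run:
```python
from h import *
to([.484,.350,.27],154.5)
```

```text
t 9.75 pos [477.54 344.52 275.86] zaz 154.34234896339987 q [-0.52  0.41 -0.27  1.53  0.1   1.23  1.89] F [ 0.12 -0.84 -3.1 ] M [ 0.   -0.02  0.03] w 0.025193386139781677
R [-0.02 -0.43 -0.9  -0.   -0.9   0.43 -1.    0.01  0.02] shift [ 5.7  -7.8  -3.56] turn -0.1576510366001287
```

Call:
carry_out(
  moves=[
    [[6,-8,-4,0,255],[0,0,0,0,255],[0,0,0,0,255]],
  ],
)

```text
t: 10.12
tool_pos: [0.485, 0.3494, 0.2679]
tool_rot: [[-0.025, -0.436, -0.899], [-0.004, -0.9, 0.437], [-1.0, 0.014, 0.021]]
ft_force: [-0.3, 0.2, -3.4]
gripper_width: 0.0249
```

Run:
```python
from h import *
to([.4845,.350,.25],154.5)
```

```text
t 10.125 pos [485.   349.38 267.86] zaz 154.10694389857727 q [-0.52  0.43 -0.27  1.52  0.1   1.23  1.89] F [-0.32  0.23 -3.44] M [ 0.03 -0.07  0.01] w 0.0249378886952945
R [-0.02 -0.44 -0.9  -0.   -0.9   0.44 -1.    0.01  0.02] shift [17.86 -0.59  0.35] turn -0.3930561014227294
```

Descend in small steps, watching the force.

Call:
carry_out(
  moves=[
    [[10,0,0,0,255],[8,0,0,0,255],[0,0,0,0,255]],
  ],
)

```text
t: 10.5
tool_pos: [0.4844, 0.3489, 0.2484]
tool_rot: [[-0.025, -0.437, -0.899], [-0.004, -0.899, 0.437], [-1.0, 0.014, 0.021]]
ft_force: [-0.4, -0.5, -3.0]
gripper_width: 0.0252
```

Call:
carry_out(
  moves=[
    [[5,0,0,0,255],[5,0,0,0,255],[3,0,0,0,255]],
  ],
)

```text
t: 10.88
tool_pos: [0.4864, 0.3514, 0.2438]
tool_rot: [[-0.015, -0.438, -0.899], [0.004, -0.899, 0.438], [-1.0, 0.003, 0.015]]
ft_force: [-5.8, -6.2, 18.7]
gripper_width: 0.0254
```

Run:
```python
from h import *
to([.4845,.350,.25],154.5)
```

```text
t 10.875 pos [486.35 351.39 243.8 ] zaz 154.03154297890168 q [-0.52  0.44 -0.27  1.57  0.11  1.16  1.88] F [-5.77 -6.21 18.74] M [-1.34  2.04  0.11] w 0.025401571005103086
R [-0.01 -0.44 -0.9   0.   -0.9   0.44 -1.    0.    0.02] shift [-6.18  2.08  1.15] turn -0.4684570210983168
```

Call:
carry_out(
  moves=[
    [[-5,0,0,0,255],[-5,0,0,0,255],[0,0,0,0,255]],
  ],
)

```text
t: 11.25
tool_pos: [0.4866, 0.3515, 0.2548]
tool_rot: [[-0.014, -0.438, -0.899], [0.005, -0.899, 0.438], [-1.0, 0.001, 0.015]]
ft_force: [-0.2, -0.1, -4.4]
gripper_width: 0.0249
```

Run:
```python
from h import *
to([.4845,.350,.25],154.5)
w=cap('wrist','z_w.png')['img'];t=cap('top','z_t.png')['img'];s=cap('side','z_s.png')['img']
I=cv2.INTER_CUBIC
A=cv2.resize(w[60:360,140:420],(560,600),interpolation=I)
B=cv2.resize(t[140:215,130:190],(240,300),interpolation=I);C=cv2.resize(s[120:195,225:285],(240,300),interpolation=I)
cv2.imwrite('pics/v12.png',np.hstack([A,np.vstack([B,C])])[:,:,::-1])
```

```text
t 11.25 pos [486.61 351.52 254.79] zaz 154.0365607613591 q [-0.52  0.43 -0.27  1.55  0.11  1.18  1.88] F [-0.19 -0.07 -4.36] M [ 0.04 -0.02  0.01] w 0.024915260023469058
R [-0.01 -0.44 -0.9   0.01 -0.9   0.44 -1.    0.    0.01] shift [4.81 2.28 1.16] turn -0.46343923864088765
```

View pics/v12.png

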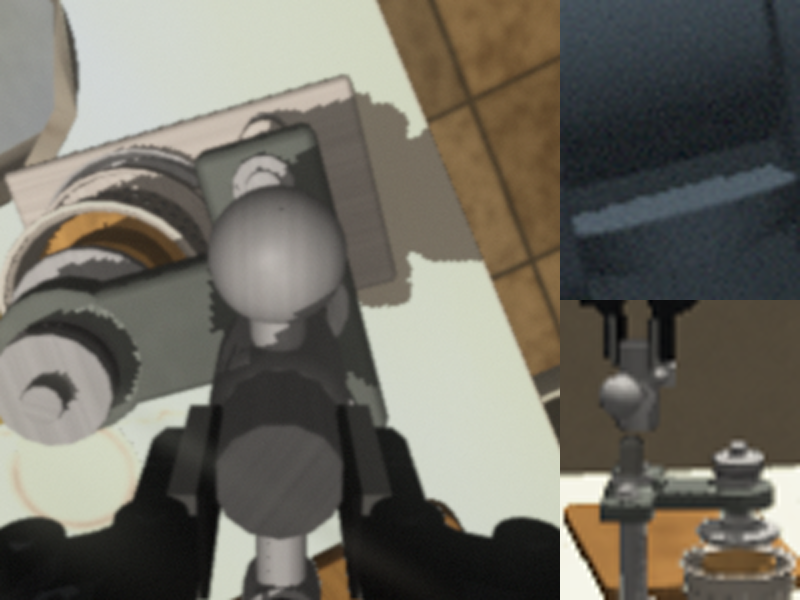

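Run:
```python
from h import *
np.set_printoptions(precision=4,suppress=True)
s=manip.state();c=cap('wrist');R=np.array(s['tool_rot']);p=np.array(s['tool_pos'])
f=lambda u,v,z:onz(c,140+(u-.5)/2,60+(v-.5)/2,z,s)
T=lambda q:R.T@(q-p)*1000
b=f(280,482,p[2]+.0477);w=f(277,253,p[2]+.013)
print('boss',b,T(b),'cw',w,T(w)); d=b-w;print(np.hypot(*d[:2]),np.degrees(np.arctan2(d[1],d[0])))
print('cap',f(53,390,.212),'rod',f(263,180,.196))
d=cap('side');g=lambda u,v:(225+(u-560)/4,120+(v-300)/4)
print('side screw tip',onz(d,*g(632,437),.226),'proj',proj(d,[[.484,.350,.226],[.4866,.3515,.2365],[.567,.335,.212]]),g(632,437),g(740,452))
```

```text
boss [0.4865 0.3509 0.3019] [-47.699    0.3916   0.3733] cw [0.47   0.3168 0.2672] [-12.9107  38.1919  -0.2296]
0.03788616320069055 64.1529951458691
cap [0.5616 0.3392 0.212 ] rod [0.4709 0.3103 0.196 ]
side screw tip [0.4813 0.3457 0.226 ] proj [[243.7501 153.886 ]
 [244.4476 150.4653]
 [270.5484 158.4591]] (243.0, 154.25) (270.0, 158.0)
```

Picture 12 shows the hub centred in the grip: boss at wrist px (280,301), arm at 64°. In the side view the hub stands 2–4 mm too far in +x over the screw tip. The other cameras agree, so I'll shift −x.

Run:
```python
from h import *
to([.482,.3515,.25],154.5)
```

```text
t 11.5 pos [486.39 351.29 254.23] zaz 154.0324142811578 q [-0.52  0.44 -0.27  1.55  0.11  1.18  1.88] F [-0.34 -0.62 -3.39] M [-0.03  0.   -0.03] w 0.02537648336949878
R [-0.01 -0.44 -0.9   0.   -0.9   0.44 -1.    0.    0.02] shift [4.3  1.72 3.98] turn -0.46758571884220146
```

Call:
carry_out(
  moves=[
    [[0,2,4,0,255],[0,0,0,0,255],[0,0,0,0,255]],
  ],
)

```text
t: 11.88
tool_pos: [0.4813, 0.3512, 0.2538]
tool_rot: [[-0.015, -0.438, -0.899], [0.004, -0.899, 0.438], [-1.0, 0.003, 0.015]]
ft_force: [-0.3, 0.5, -3.3]
gripper_width: 0.0256
```

Call:
carry_out(
  moves=[
    [[5,0,0,0,255],[4,0,0,0,255],[3,0,0,0,255]],
  ],
)

```text
t: 12.25
tool_pos: [0.4814, 0.3516, 0.2413]
tool_rot: [[-0.015, -0.438, -0.899], [0.005, -0.899, 0.438], [-1.0, 0.002, 0.015]]
ft_force: [-1.2, 1.8, 2.2]
gripper_width: 0.0252
```

Run:
```python
from h import *
to([.482,.3515,.25],154.5)
```

```text
t 12.25 pos [481.4  351.63 241.3 ] zaz 154.0455141150558 q [-0.52  0.44 -0.27  1.58  0.11  1.15  1.87] F [-1.23  1.83  2.22] M [ 0.55  0.28 -0.  ] w 0.025191715885583485
R [-0.01 -0.44 -0.9   0.   -0.9   0.44 -1.    0.    0.02] shift [-8.71 -0.13 -0.46] turn -0.45448588494420505
```

Call:
carry_out(
  moves=[
    [[3,0,0,0,255],[3,0,0,0,255]],
  ],
)

```text
t: 12.5
tool_pos: [0.4808, 0.3534, 0.2357]
tool_rot: [[-0.014, -0.437, -0.9], [0.008, -0.9, 0.437], [-1.0, -0.001, 0.016]]
ft_force: [-1.0, 1.4, -1.2]
gripper_width: 0.0253
```

Run:
```python
from h import *
to([.482,.3515,.215],154.5)
```

```text
t 12.5 pos [480.83 353.42 235.74] zaz 154.1116584054041 q [-0.52  0.44 -0.27  1.59  0.11  1.13  1.87] F [-1.    1.4  -1.22] M [0.4  0.13 0.  ] w 0.025296054637394868
R [-0.01 -0.44 -0.9   0.01 -0.9   0.44 -1.   -0.    0.02] shift [20.71  1.23 -2.22] turn -0.3883415945958859
```

Going on; it self-centred by −0.6, +2 mm. Continue down.

Call:
carry_out(
  moves=[
    [[4,0,0,0,255],[4,0,0,0,255],[0,0,0,0,255]],
  ],
)

```text
t: 12.88
tool_pos: [0.4806, 0.3534, 0.2264]
tool_rot: [[-0.015, -0.436, -0.9], [0.007, -0.9, 0.436], [-1.0, 0.0, 0.016]]
ft_force: [-0.5, 2.4, -3.3]
gripper_width: 0.0253
```

Run:
```python
from h import *
to([.482,.3515,.215],154.5)
```

```text
t 12.875 pos [480.6  353.35 226.39] zaz 154.12223692848642 q [-0.53  0.45 -0.27  1.6   0.11  1.11  1.87] F [-0.48  2.44 -3.3 ] M [ 0.65 -0.05  0.02] w 0.025287079339127796
R [-0.01 -0.44 -0.9   0.01 -0.9   0.44 -1.    0.    0.02] shift [11.35  1.05 -2.26] turn -0.37776307151358424
```

Call:
carry_out(
  moves=[
    [[4,0,0,0,255],[4,0,0,0,255],[2,0,0,0,255]],
  ],
)

```text
t: 13.25
tool_pos: [0.4805, 0.3535, 0.2159]
tool_rot: [[-0.015, -0.437, -0.9], [0.007, -0.9, 0.437], [-1.0, -0.0, 0.016]]
ft_force: [0.2, 2.2, -1.3]
gripper_width: 0.0251
```

Call:
carry_out(
  moves=[
    [[2,0,0,0,255],[2,0,0,0,255]],
  ],
)

```text
t: 13.5
tool_pos: [0.481, 0.3545, 0.2154]
tool_rot: [[-0.011, -0.437, -0.9], [0.01, -0.9, 0.436], [-1.0, -0.004, 0.015]]
ft_force: [-5.8, -3.0, 18.6]
gripper_width: 0.0254
```

Run:
```python
from h import *
to([.482,.3515,.215],154.5)
```

```text
t 13.5 pos [480.98 354.49 215.39] zaz 154.12032063295183 q [-0.53  0.46 -0.27  1.62  0.12  1.08  1.86] F [-5.85 -2.98 18.64] M [-0.52  1.45  0.03] w 0.025441787487505366
R [-0.01 -0.44 -0.9   0.01 -0.9   0.44 -1.   -0.    0.01] shift [ 0.35  2.25 -2.23] turn -0.37967936704816907
```

Seated: foot at 0.197. I'll open briefly so the crank relaxes on the screw, regrip, and start winding.

Call:
carry_out(
  moves=[
    [[0,0,0,0,140],[0,0,0,0,140],[0,0,0,0,170],[0,0,0,0,255],[0,0,0,0,255]],
  ],
  force=60,
)

```text
t: 14.12
tool_pos: [0.4809, 0.3541, 0.2164]
tool_rot: [[-0.011, -0.437, -0.9], [0.01, -0.9, 0.437], [-1.0, -0.004, 0.014]]
ft_force: [-1.6, 1.0, 2.1]
gripper_width: 0.0258
```

Call:
carry_out(
  moves=[
    [[0,0,0,6,255],[0,0,0,8,255],[0,0,0,8,255],[0,0,0,8,255]],
  ],
)

```text
t: 14.62
tool_pos: [0.4806, 0.3545, 0.2164]
tool_rot: [[-0.011, -0.835, -0.549], [0.01, -0.55, 0.835], [-1.0, 0.004, 0.015]]
ft_force: [-2.0, -0.8, 2.0]
gripper_width: 0.026
```

Run:
```python
from h import *
to([.482,.3515,.215],154.5)
```

```text
t 14.625 pos [480.6  354.46 216.4 ] zaz 123.33493506554595 q [-0.62  0.45 -0.14  1.63  0.05  1.07  1.39] F [-2.01 -0.82  2.02] M [-0.05  0.32  0.22] w 0.02604036542104396
R [-0.01 -0.84 -0.55  0.01 -0.55  0.84 -1.    0.    0.01] shift [ 1.36  0.45 -3.27] turn -31.16506493445405
```

Call:
carry_out(
  moves=[
    [[0,0,0,10,255],[0,0,0,10,255],[0,0,0,10,255],[0,0,0,10,255],[0,0,0,10,255],[0,0,0,10,255],[0,0,0,10,255],[0,0,0,10,255]],
  ],
)

```text
t: 15.62
tool_pos: [0.4802, 0.3537, 0.2164]
tool_rot: [[-0.012, -0.655, 0.756], [0.007, 0.756, 0.655], [-1.0, 0.013, -0.004]]
ft_force: [-2.3, -0.1, 2.3]
gripper_width: 0.0258
```

Run:
```python
from h import *
to([.482,.3515,.215],154.5)
```

```text
t 15.625 pos [480.23 353.7  216.38] zaz 40.90836066846062 q [-0.86  0.46  0.23  1.63 -0.13  1.07  0.13] F [-2.33 -0.08  2.33] M [-0.01  0.37  0.25] w 0.025842655365204956
R [-0.01 -0.65  0.76  0.01  0.76  0.65 -1.    0.01 -0.  ] shift [ 1.35 -2.84 -0.1 ] turn -113.59163933153938
```

Call:
carry_out(
  moves=[
    [[0,0,0,10,255],[0,0,0,10,255],[0,0,0,10,255],[0,0,0,10,255],[0,0,0,10,255],[0,0,0,10,255],[0,0,0,10,255],[0,0,0,10,255]],
  ],
)

```text
t: 16.62
tool_pos: [0.4791, 0.3536, 0.2164]
tool_rot: [[-0.013, 0.662, 0.749], [0.005, 0.749, -0.662], [-1.0, -0.005, -0.013]]
ft_force: [-1.6, 0.7, 2.1]
gripper_width: 0.0258
```

Run:
```python
from h import *
to([.482,.3515,.215],154.5)
```

```text
t 16.625 pos [479.13 353.64 216.39] zaz -41.4693732621559 q [-1.09  0.51  0.62  1.64 -0.34  1.1  -1.1 ] F [-1.6  0.7  2.1] M [0.05 0.4  0.25] w 0.025772832629675047
R [-0.01  0.66  0.75  0.    0.75 -0.66 -1.   -0.   -0.01] shift [1.34 0.31 3.58] turn 164.0306267378441
```

Call:
carry_out(
  moves=[
    [[0,0,0,10,255],[0,0,0,10,255],[0,0,0,10,255],[0,0,0,10,255],[0,0,0,10,255],[0,0,0,10,255]],
  ],
)

```text
t: 17.38
tool_pos: [0.4788, 0.3546, 0.2164]
tool_rot: [[-0.012, 0.974, -0.228], [0.004, -0.228, -0.974], [-1.0, -0.013, -0.001]]
ft_force: [-0.6, 0.5, 0.5]
gripper_width: 0.0257
```

Run:
```python
from h import *
to([.482,.3515,.215],154.5)
```

```text
t 17.375 pos [478.77 354.61 216.43] zaz -103.1985596356049 q [-1.25  0.61  0.93  1.65 -0.53  1.17 -1.98] F [-0.57  0.5   0.46] M [0.14 0.06 0.26] w 0.02567749577193253
R [-0.01  0.97 -0.23  0.   -0.23 -0.97 -1.   -0.01 -0.  ] shift [1.38 3.87 2.29] turn 102.30144036439509
```

Call:
carry_out(
  moves=[
    [[0,0,0,10,255],[0,0,0,10,255],[0,0,0,10,255],[0,0,0,6,255],[0,0,0,0,255]],
  ],
)

```text
t: 18.0
tool_pos: [0.4794, 0.3551, 0.2164]
tool_rot: [[-0.01, 0.639, -0.769], [0.002, -0.769, -0.639], [-1.0, -0.008, 0.007]]
ft_force: [-1.3, 0.9, 4.1]
gripper_width: 0.0259
```

Run:
```python
from h import *
to([.482,.3515,.215],154.5)
```

```text
t 18.0 pos [479.35 355.07 216.38] zaz -140.2991100270951 q [-1.32  0.69  1.12  1.65 -0.66  1.24 -2.51] F [-1.26  0.88  4.13] M [0.15 0.4  0.12] w 0.025850264510603113
R [-0.01  0.64 -0.77  0.   -0.77 -0.64 -1.   -0.01  0.01] shift [1.34 4.45 0.24] turn 65.20088997290486
```

Call:
carry_out(
  moves=[
    [[0,0,0,0,140],[0,0,0,0,120],[0,0,0,0,120],[-5,0,0,0,120],[0,0,0,0,120]],
  ],
)

```text
t: 18.62
tool_pos: [0.4798, 0.3544, 0.2214]
tool_rot: [[-0.01, 0.641, -0.768], [0.001, -0.768, -0.641], [-1.0, -0.007, 0.007]]
ft_force: [-0.2, -0.3, -0.1]
gripper_width: 0.0449
```

Run:
```python
from h import *
to([.480,.354,.2215],154.5)
```

```text
t 18.625 pos [479.77 354.37 221.37] zaz -140.15762192011343 q [-1.32  0.69  1.12  1.64 -0.65  1.25 -2.51] F [-0.19 -0.27 -0.07] M [-0.01  0.01  0.09] w 0.04490120287142142
R [-0.01  0.64 -0.77  0.   -0.77 -0.64 -1.   -0.01  0.01] shift [-0.13  0.43  0.06] turn 65.34237807988654
```

Call:
carry_out(
  moves=[
    [[0,0,0,-10,120],[0,0,0,-10,120],[0,0,0,-10,120],[0,0,0,-10,120]],
  ],
)

```text
t: 19.12
tool_pos: [0.4799, 0.3542, 0.2214]
tool_rot: [[-0.009, 0.988, -0.156], [-0.0, -0.156, -0.988], [-1.0, -0.009, 0.002]]
ft_force: [-0.7, -0.3, -0.6]
gripper_width: 0.0455
```

Run:
```python
from h import *
to([.480,.3545,.2215],154.5)
```

```text
t 19.125 pos [479.9  354.22 221.37] zaz -98.96110261596483 q [-1.24  0.6   0.92  1.64 -0.51  1.17 -1.93] F [-0.66 -0.32 -0.61] M [ 0.   -0.02  0.03] w 0.04554904073246093
R [-0.01  0.99 -0.16 -0.   -0.16 -0.99 -1.   -0.01  0.  ] shift [-0.13  0.05 -0.29] turn 106.53889738403518
```

No drift. Continue the rewind.

Call:
carry_out(
  moves=[
    [[0,0,0,-10,120],[0,0,0,-10,120],[0,0,0,-10,120],[0,0,0,-10,120],[0,0,0,-10,120],[0,0,0,-10,120],[0,0,0,-10,120],[0,0,0,-10,120]],
  ],
)

```text
t: 20.12
tool_pos: [0.4804, 0.3534, 0.2223]
tool_rot: [[-0.008, 0.28, 0.96], [0.0, 0.96, -0.28], [-1.0, -0.002, -0.007]]
ft_force: [0.3, 0.2, -0.5]
gripper_width: 0.0449
```

Call:
carry_out(
  moves=[
    [[0,0,0,-10,120],[0,0,0,-10,120],[0,0,0,-10,120],[0,0,0,-10,120],[0,0,0,-10,120],[0,0,0,-10,120],[0,0,0,-10,120],[0,0,0,-10,120]],
  ],
)

```text
t: 21.12
tool_pos: [0.4813, 0.3517, 0.223]
tool_rot: [[-0.006, -0.916, 0.402], [-0.0, 0.402, 0.916], [-1.0, 0.005, -0.003]]
ft_force: [-0.6, 0.3, -0.3]
gripper_width: 0.0449
```

Run:
```python
from h import *
to([.480,.3545,.2215],154.5)
```

```text
t 21.125 pos [481.34 351.7  223.03] zaz 66.3160505782238 q [-0.78  0.44  0.12  1.62 -0.06  1.08  0.51] F [-0.56  0.32 -0.29] M [0.01 0.   0.04] w 0.04485743977411517
R [-0.01 -0.92  0.4  -0.    0.4   0.92 -1.    0.01 -0.  ] shift [1.54 2.34 2.03] turn -88.1839494217762
```

Call:
carry_out(
  moves=[
    [[0,2,2,-10,120],[0,0,0,-10,120],[0,0,0,-10,120],[0,0,0,-10,120],[0,0,0,-10,120],[0,0,0,-10,120],[0,0,0,-10,120],[0,0,0,-10,120]],
  ],
)

```text
t: 22.12
tool_pos: [0.4816, 0.3521, 0.2233]
tool_rot: [[-0.004, -0.517, -0.856], [-0.002, -0.856, 0.517], [-1.0, 0.004, 0.003]]
ft_force: [-0.1, 0.9, 0.5]
gripper_width: 0.0452
```

Call:
carry_out(
  moves=[
    [[0,0,0,-10,120],[0,0,0,-10,120],[0,0,0,-8,120],[0,0,0,0,120]],
  ],
)

```text
t: 22.62
tool_pos: [0.4825, 0.3507, 0.2233]
tool_rot: [[-0.004, -0.041, -0.999], [-0.003, -0.999, 0.041], [-1.0, 0.003, 0.004]]
ft_force: [0.2, -0.2, -0.0]
gripper_width: 0.045
```

Run:
```python
from h import *
to([.480,.3545,.218],154.5)
```

```text
t 22.625 pos [482.5  350.67 223.3 ] zaz 177.66796811706715 q [-0.47  0.46 -0.37  1.61  0.18  1.11  2.22] F [ 0.18 -0.21 -0.  ] M [ 0.03 -0.    0.03] w 0.04503713329355051
R [-0.   -0.04 -1.   -0.   -1.    0.04 -1.    0.    0.  ] shift [ 5.29 -3.74  2.64] turn 23.167968117067147
```

Call:
carry_out(
  moves=[
    [[2,-3,2,0,130],[3,0,0,0,150],[0,0,0,0,190],[0,0,0,0,255],[0,0,0,0,255],[0,0,0,0,255]],
  ],
)

```text
t: 23.38
tool_pos: [0.4803, 0.3537, 0.218]
tool_rot: [[-0.004, -0.048, -0.999], [-0.004, -0.999, 0.048], [-1.0, 0.004, 0.003]]
ft_force: [-1.0, 0.7, 0.3]
gripper_width: 0.0256
```

Call:
carry_out(
  moves=[
    [[0,0,0,10,255],[0,0,0,10,255],[0,0,0,10,255],[0,0,0,10,255]],
  ],
)

```text
t: 23.88
tool_pos: [0.4796, 0.3536, 0.218]
tool_rot: [[-0.005, -0.693, -0.721], [-0.004, -0.721, 0.693], [-1.0, 0.006, 0.001]]
ft_force: [-0.2, -1.2, -0.1]
gripper_width: 0.0254
```

Run:
```python
from h import *
to([.480,.3545,.218],154.5)
```

```text
t 23.875 pos [479.65 353.57 218.02] zaz 136.15566448886443 q [-0.59  0.45 -0.19  1.62  0.09  1.08  1.57] F [-0.21 -1.21 -0.09] M [-0.09  0.13  0.24] w 0.025374552793306714
R [-0.   -0.69 -0.72 -0.   -0.72  0.69 -1.    0.01  0.  ] shift [ 0.02 -0.92  0.39] turn -18.34433551113557
```

Call:
carry_out(
  moves=[
    [[0,0,0,10,255],[0,0,0,10,255],[0,0,0,10,255],[0,0,0,10,255]],
  ],
)

```text
t: 24.38
tool_pos: [0.4792, 0.3539, 0.218]
tool_rot: [[-0.005, -0.996, -0.086], [-0.004, -0.086, 0.996], [-1.0, 0.005, -0.003]]
ft_force: [0.5, -0.5, -0.7]
gripper_width: 0.0257
```

```bash
cat > l.py <<'E'
from h import *
s=manip.state();R=np.array(s['tool_rot']);print('t %.2f zaz %.1f M'%(s['t'],np.degrees(np.arctan2(R[1,2],R[0,2]))),np.round(s['torque'],3),np.round(s['ft_force'],1),np.round(s['tool_pos'],4),'q7 %.2f'%s['qpos'][6])
E
python3 l.py
```

```text
t 24.38 zaz 94.9 M [-0.03   0.044  0.226] [ 0.5 -0.5 -0.7] [0.4792 0.3539 0.218 ] q7 0.94
```

Call:
carry_out(
  moves=[
    [[0,0,0,10,255],[0,0,0,10,255],[0,0,0,10,255],[0,0,0,10,255]],
  ],
)

```text
t: 24.88
tool_pos: [0.4792, 0.3544, 0.218]
tool_rot: [[-0.004, -0.806, 0.592], [-0.003, 0.592, 0.806], [-1.0, 0.002, -0.005]]
ft_force: [1.0, -0.8, -1.3]
gripper_width: 0.0257
```

```bash
python3 l.py
```

```text
t 24.88 zaz 53.7 M [-0.032 -0.09   0.287] [ 1.  -0.8 -1.3] [0.4792 0.3544 0.218 ] q7 0.31
```

Call:
carry_out(
  moves=[
    [[0,0,0,10,255],[0,0,0,10,255],[0,0,0,10,255],[0,0,0,10,255]],
  ],
)

```text
t: 25.38
tool_pos: [0.4795, 0.3547, 0.218]
tool_rot: [[-0.003, -0.215, 0.977], [-0.003, 0.977, 0.215], [-1.0, -0.002, -0.004]]
ft_force: [0.5, -0.4, -1.4]
gripper_width: 0.0258
```

```bash
python3 l.py
```

```text
t 25.38 zaz 12.4 M [-0.101 -0.102  0.335] [ 0.5 -0.4 -1.4] [0.4795 0.3547 0.218 ] q7 -0.31
```

Call:
carry_out(
  moves=[
    [[0,0,0,10,255],[0,0,0,10,255],[0,0,0,10,255],[0,0,0,10,255]],
  ],
)

```text
t: 25.88
tool_pos: [0.4798, 0.3548, 0.218]
tool_rot: [[-0.002, 0.482, 0.876], [-0.003, 0.876, -0.482], [-1.0, -0.004, -0.0]]
ft_force: [-0.2, -0.3, -1.1]
gripper_width: 0.0253
```

```bash
python3 l.py
```

```text
t 25.88 zaz -28.8 M [-0.192 -0.121  0.243] [-0.2 -0.3 -1.1] [0.4798 0.3548 0.218 ] q7 -0.93
```

```bash
cat > st.py <<'E'
from h import *
import sys
n=sys.argv[1]
ims=[cap('side')['img'].astype(float).mean(2) for _ in range(3)]
im=np.mean(ims,0);np.save('side_%s.npy'%n,im)
b=cv2.imread('pics/z_s.png').astype(float).mean(2)
print('base'); print(b[142:176,267:273].mean(1).round()); print('now');print(im[142:176,267:273].mean(1).round())
E
python3 st.py a; python3 l.py
```

```text
base
[ 71.  71.  71.  71.  70.  70.  70.  70.  69.  70.  69.  69.  69. 104.
 127.  90. 113. 156. 174.  77.  68.  55.  56.  74.  73.  89. 101.  50.
  50.  48.  53.  68.  83.  86.]
now
[ 71.  71.  71.  71.  70.  70.  70.  70.  70.  69.  69.  69.  69. 104.
 127.  90. 113. 156. 174.  77.  68.  54.  56.  74.  73.  89. 101.  50.
  50.  49.  53.  68.  83.  86.]
t 26.02 zaz -28.3 M [-0.248 -0.097 -0.006] [ 0.9 -0.9 -0. ] [0.4798 0.3548 0.218 ] q7 -0.92
```

Call:
carry_out(
  moves=[
    [[0,0,0,10,255],[0,0,0,10,255],[0,0,0,10,255],[0,0,0,10,255]],
  ],
)

```text
t: 26.52
tool_pos: [0.4802, 0.3547, 0.218]
tool_rot: [[-0.002, 0.929, 0.37], [-0.003, 0.37, -0.929], [-1.0, -0.003, 0.002]]
ft_force: [1.0, -1.4, -1.0]
gripper_width: 0.0256
```

```bash
python3 l.py
```

```text
t 26.52 zaz -68.3 M [-0.289 -0.152  0.264] [ 1.  -1.4 -1. ] [0.4802 0.3547 0.218 ] q7 -1.50
```

Call:
carry_out(
  moves=[
    [[0,0,0,10,255],[0,0,0,10,255],[0,0,0,10,255],[0,0,0,10,255]],
  ],
)

```text
t: 27.02
tool_pos: [0.4805, 0.3544, 0.218]
tool_rot: [[-0.002, 0.948, -0.317], [-0.003, -0.317, -0.948], [-1.0, -0.001, 0.004]]
ft_force: [0.2, -1.5, -0.6]
gripper_width: 0.0255
```

```bash
python3 l.py
```

```text
t 27.02 zaz -108.5 M [-0.33  -0.09   0.244] [ 0.2 -1.5 -0.6] [0.4805 0.3544 0.218 ] q7 -2.07
```

Call:
carry_out(
  moves=[
    [[0,0,0,10,255],[0,0,0,10,255],[0,0,0,8,255]],
  ],
)

```text
t: 27.4
tool_pos: [0.4805, 0.3541, 0.218]
tool_rot: [[-0.004, 0.688, -0.726], [-0.003, -0.726, -0.688], [-1.0, -0.0, 0.005]]
ft_force: [-0.6, -1.9, 2.0]
gripper_width: 0.0254
```

```bash
python3 l.py; python3 st.py b|tail -4
```

```text
t 27.40 zaz -136.6 M [-0.351  0.05   0.243] [-0.6 -1.9  2. ] [0.4805 0.3541 0.218 ] q7 -2.46
now
[ 71.  71.  71.  71.  70.  70.  70.  70.  69.  69.  70.  69.  69. 104.
 127.  90. 113. 156. 174.  77.  68.  55.  56.  74.  73.  90. 100.  50.
  50.  48.  53.  68.  83.  86.]
```

Call:
carry_out(
  moves=[
    [[0,0,0,0,120],[0,0,0,0,120],[-4,0,0,0,120],[0,0,0,-10,120],[0,0,0,-10,120],[0,0,0,-10,120],[0,0,0,-10,120],[0,0,0,-10,120]],
  ],
)

```text
t: 28.55
tool_pos: [0.4807, 0.3548, 0.2229]
tool_rot: [[-0.003, 0.995, 0.103], [-0.002, 0.103, -0.995], [-1.0, -0.003, 0.002]]
ft_force: [-0.7, 0.0, 0.9]
gripper_width: 0.0452
```

Call:
carry_out(
  moves=[
    [[0,0,0,-10,120],[0,0,0,-10,120],[0,0,0,-10,120],[0,0,0,-10,120],[0,0,0,-10,120],[0,0,0,-10,120],[0,0,0,-10,120],[0,0,0,-10,120]],
  ],
)

```text
t: 29.55
tool_pos: [0.4821, 0.3545, 0.2261]
tool_rot: [[0.001, 0.02, 1.0], [0.0, 1.0, -0.02], [-1.0, 0.0, 0.001]]
ft_force: [-0.9, -1.0, -0.2]
gripper_width: 0.0452
```

Call:
carry_out(
  moves=[
    [[0,0,0,-10,120],[0,0,0,-10,120],[0,0,0,-10,120],[0,0,0,-10,120],[0,0,0,-10,120],[0,0,0,-10,120],[0,0,0,-10,120],[0,0,0,-10,120]],
  ],
)

```text
t: 30.55
tool_pos: [0.4841, 0.3532, 0.229]
tool_rot: [[0.006, -0.99, 0.144], [0.001, 0.144, 0.99], [-1.0, -0.005, 0.002]]
ft_force: [-1.3, -0.3, 0.8]
gripper_width: 0.0455
```

Run:
```python
from h import *
to([.480,.3545,.218],154.5)
```

```text
t 30.55 pos [484.13 353.2  229.02] zaz 81.74291527919583 q [-0.75  0.44  0.05  1.61 -0.02  1.09  0.74] F [-1.29 -0.27  0.79] M [-0.03  0.02 -0.02] w 0.04553181659861563
R [ 0.01 -0.99  0.14  0.    0.14  0.99 -1.   -0.01  0.  ] shift [11.    4.33  0.67] turn -72.75708472080417
```

Call:
carry_out(
  moves=[
    [[2,4,0,-10,120],[0,0,0,-10,120],[0,0,0,-10,120],[0,0,0,-10,120],[0,0,0,-10,120],[0,0,0,-10,120],[0,0,0,-10,120],[0,0,0,-10,120]],
  ],
)

```text
t: 31.55
tool_pos: [0.4826, 0.352, 0.2297]
tool_rot: [[0.011, -0.267, -0.964], [0.001, -0.964, 0.267], [-1.0, -0.004, -0.01]]
ft_force: [-0.2, -0.4, -0.1]
gripper_width: 0.0455
```

Call:
carry_out(
  moves=[
    [[0,0,0,-10,120],[0,0,0,-4,120],[0,0,0,0,120]],
  ],
)

```text
t: 31.92
tool_pos: [0.4837, 0.351, 0.2305]
tool_rot: [[0.013, -0.016, -1.0], [0.001, -1.0, 0.016], [-1.0, -0.001, -0.013]]
ft_force: [-0.1, -0.1, -0.7]
gripper_width: 0.0449
```

Run:
```python
from h import *
to([.480,.3545,.218],154.5)
```

```text
t 31.925 pos [483.73 351.03 230.51] zaz 179.05721094200723 q [-0.47  0.44 -0.37  1.61  0.18  1.11  2.24] F [-0.11 -0.12 -0.72] M [-0.06 -0.   -0.03] w 0.044910633357029855
R [ 0.01 -0.02 -1.    0.   -1.    0.02 -1.   -0.   -0.01] shift [12.46 -3.39  3.94] turn 24.55721094200723
```

Reposition, grip, then continue winding.

Call:
carry_out(
  moves=[
    [[4,-3,4,0,120],[4,0,0,0,125],[4,0,0,0,140],[0,0,0,0,190],[0,0,0,0,255],[0,0,0,0,255],[0,0,0,0,255]],
  ],
)

```text
t: 32.8
tool_pos: [0.4799, 0.3543, 0.2178]
tool_rot: [[0.013, -0.02, -1.0], [0.001, -1.0, 0.02], [-1.0, -0.001, -0.013]]
ft_force: [-0.0, -0.6, 0.1]
gripper_width: 0.0253
```

```bash
python3 l.py
```

```text
t 32.80 zaz 178.8 M [0.022 0.033 0.027] [-0.  -0.6  0.1] [0.4799 0.3543 0.2178] q7 2.22
```

Call:
carry_out(
  moves=[
    [[0,0,0,10,255],[0,0,0,10,255],[0,0,0,10,255],[0,0,0,10,255]],
  ],
)

```text
t: 33.3
tool_pos: [0.48, 0.3544, 0.2179]
tool_rot: [[0.014, -0.672, -0.74], [0.001, -0.74, 0.672], [-1.0, -0.01, -0.009]]
ft_force: [-0.2, 0.5, -0.7]
gripper_width: 0.0257
```

```bash
python3 l.py;  python3 st.py c|tail -4
```

```text
t 33.30 zaz 137.8 M [-0.076 -0.078  0.245] [-0.2  0.5 -0.7] [0.48   0.3544 0.2179] q7 1.59
now
[ 71.  71.  71.  71.  71.  70.  70.  70.  69.  69.  69.  69.  69.  91.
 108.  91. 113. 156. 174.  77.  68.  55.  56.  74.  73.  89. 101.  50.
  49.  48.  49.  62.  83.  86.]
```

Call:
carry_out(
  moves=[
    [[0,0,0,10,255],[0,0,0,10,255],[0,0,0,10,255],[0,0,0,10,255]],
  ],
)

```text
t: 33.95
tool_pos: [0.4801, 0.3544, 0.2178]
tool_rot: [[0.014, -0.99, -0.144], [0.001, -0.144, 0.99], [-1.0, -0.014, -0.001]]
ft_force: [0.7, -0.4, -0.4]
gripper_width: 0.0256
```

```bash
python3 l.py;  python3 st.py d|tail -4
```

```text
t 33.95 zaz 98.3 M [-0.187 -0.01   0.283] [ 0.7 -0.4 -0.4] [0.4801 0.3544 0.2178] q7 0.98
now
[ 71.  71.  70.  71.  71.  70.  70.  70.  69.  69.  69.  69.  92. 111.
  81.  91. 113. 156. 174.  77.  68.  55.  56.  74.  73.  89. 101.  50.
  49.  48.  50.  65.  83.  79.]
```

Call:
carry_out(
  moves=[
    [[0,0,0,10,255],[0,0,0,10,255],[0,0,0,10,255],[0,0,0,10,255]],
  ],
)

```text
t: 34.6
tool_pos: [0.48, 0.3543, 0.2178]
tool_rot: [[0.013, -0.859, 0.512], [0.001, 0.513, 0.859], [-1.0, -0.011, 0.008]]
ft_force: [0.0, -0.1, 0.7]
gripper_width: 0.0257
```

```bash
python3 l.py;  python3 st.py e|tail -4
python3 - <<'E'
import numpy as np
for n in 'bcde':
    im=np.load('side_%s.npy'%n);print(n);print(im[150:176,262:279].round().astype(int)[2:10])
E
```

```text
t 34.60 zaz 59.2 M [-0.145  0.065  0.341] [ 0.  -0.1  0.7] [0.48   0.3543 0.2178] q7 0.39
now
[ 71.  71.  71.  71.  70.  70.  70.  70.  70.  69.  69.  69. 106. 131.
  74.  91. 113. 156. 173.  77.  68.  55.  56.  74.  73.  89. 101.  50.
  49.  48.  49.  68.  87.  73.]
b
[[ 71  70  70  70  70  70  69  69  69  69  70  69  69  69  70  70  70]
 [ 70  70  70  70  70  69  69  69  69  70  70  69  69  69  69  69  69]
 [ 70  70  69  70  69  69  70  69  69  69  69  69  69  69  70  69  69]
 [ 70  69  69  69  71  84 124 134 126  87  70  70  70  70  69  69  69]
 [ 69  69  68  70  70  95 159 173 163 105  69  70  70  70  69  69  69]
 [ 69  68  70  93 126  90  68  74  82  99 127 103  97  69  69  70  69]
 [ 68  84 134 158 187 108  71  76  89 138 196 170 163 122  69  70  69]
 [ 65  92 180 194 185 137 135 136 146 177 202 196 187 160  69  69  69]]
c
[[ 70  70  70  70  70  70  69  69  69  70  70  69  69  70  70  70  69]
 [ 70  70  70  70  70  69  69  69  69  70  70  69  69  69  69  69  69]
 [ 70  69  69  70  69  69  69  69  69  70  69  69  69  69  69  69  69]
 [ 70  69  69  70  70  75  95 105 106  95  69 
[... 751 characters left out ...]
 158 188 108  72  76  89 138 196 170 162 122  69  69  69]
 [ 65  93 180 194 185 137 135 136 146 177 202 196 188 160  69  69  69]]
e
[[ 70  71  70  70  70  70  69  69  69  69  70  69  70  70  70  70  70]
 [ 70  70  69  70  70  69  69  69  70  69  70  69  69  69  69  69  69]
 [ 70  70  69  69  70  83 123 127 125 109  70  69  70  69  69  70  69]
 [ 70  69  69  70  70  95 156 163 160 139  70  69  70  70  69  68  69]
 [ 69  69  69  69  70  69  69  73  79  84  69  70  70  70  70  69  69]
 [ 69  68  70  93 126  90  70  76  84 100 128 103  97  69  69  70  69]
 [ 68  84 134 158 188 108  71  76  90 138 196 169 162 122  69  69  69]
 [ 65  93 180 194 185 137 135 136 146 177 202 196 188 159  69  69  69]]
```

```bash
cat > st.py <<'E'
from h import *
import sys
n=sys.argv[1]
im=np.mean([cap('side')['img'].astype(float).mean(2) for _ in range(2)],0);np.save('side_%s.npy'%n,im)
print(n,im[149:158,267:272].round().astype(int).tolist())
E
python3 - <<'E'
from h import *
c=cap('side');print(proj(c,[[.5655,.336,.212+.001*k] for k in range(0,30,4)]))
E
```

```text
[[270.03112142 158.39667563]
 [270.03021496 157.16021232]
 [270.02930629 155.92074177]
 [270.0283954  154.678253  ]
 [270.0274823  153.43273496]
 [270.02656697 152.18417657]
 [270.0256494  150.93256668]
 [270.02472959 149.67789408]]
```

Call:
carry_out(
  moves=[
    [[0,0,0,10,255],[0,0,0,10,255],[0,0,0,10,255],[0,0,0,10,255]],
  ],
)

```text
t: 35.3
tool_pos: [0.4799, 0.3544, 0.2178]
tool_rot: [[0.012, -0.34, 0.94], [0.002, 0.94, 0.34], [-1.0, -0.002, 0.012]]
ft_force: [1.6, 0.4, -1.0]
gripper_width: 0.0254
```

```bash
python3 l.py;  python3 st.py f
```

```text
t 35.30 zaz 19.9 M [-0.081  0.109  0.377] [ 1.6  0.4 -1. ] [0.4799 0.3544 0.2178] q7 -0.20
f [[70, 70, 69, 69, 69], [70, 69, 70, 69, 69], [70, 70, 69, 69, 69], [70, 69, 69, 69, 69], [71, 80, 93, 97, 70], [76, 103, 126, 129, 76], [76, 97, 106, 101, 85], [69, 69, 73, 79, 84], [90, 70, 77, 84, 99]]
```

Call:
carry_out(
  moves=[
    [[0,0,0,10,255],[0,0,0,10,255],[0,0,0,10,255],[0,0,0,10,255]],
  ],
)

```text
t: 35.9
tool_pos: [0.4801, 0.3545, 0.2178]
tool_rot: [[0.012, 0.327, 0.945], [0.002, 0.945, -0.327], [-1.0, 0.006, 0.01]]
ft_force: [0.7, 0.4, 0.2]
gripper_width: 0.0259
```

```bash
python3 l.py;  python3 st.py g
```

```text
t 35.90 zaz -19.1 M [-0.086 -0.071  0.322] [0.7 0.4 0.2] [0.4801 0.3545 0.2178] q7 -0.78
g [[70, 70, 70, 69, 70], [70, 70, 69, 69, 69], [69, 70, 69, 69, 69], [70, 69, 68, 69, 69], [84, 126, 134, 126, 89], [95, 160, 173, 163, 108], [70, 68, 70, 76, 84], [69, 69, 73, 79, 84], [89, 70, 76, 84, 100]]
```

Call:
carry_out(
  moves=[
    [[0,0,0,10,255],[0,0,0,10,255],[0,0,0,10,255],[0,0,0,10,255]],
  ],
)

```text
t: 36.5
tool_pos: [0.4803, 0.3545, 0.2178]
tool_rot: [[0.011, 0.846, 0.533], [0.003, 0.533, -0.846], [-1.0, 0.011, 0.004]]
ft_force: [0.0, 0.2, 1.0]
gripper_width: 0.0258
```

```bash
python3 l.py;  python3 st.py h
```

```text
t 36.50 zaz -57.8 M [-0.214  0.01   0.409] [0.  0.2 1. ] [0.4803 0.3545 0.2178] q7 -1.35
h [[70, 70, 70, 69, 69], [70, 69, 70, 69, 69], [70, 69, 70, 69, 69], [70, 69, 69, 69, 69], [77, 103, 114, 112, 96], [84, 128, 144, 141, 119], [70, 69, 71, 77, 84], [69, 69, 74, 79, 84], [90, 70, 76, 84, 99]]
```

Call:
carry_out(
  moves=[
    [[0,0,0,10,255],[0,0,0,10,255],[0,0,0,10,255],[0,0,0,10,255]],
  ],
)

```text
t: 37.1
tool_pos: [0.4803, 0.3543, 0.2178]
tool_rot: [[0.01, 0.994, -0.11], [0.003, -0.11, -0.994], [-1.0, 0.009, -0.004]]
ft_force: [-1.0, -0.9, 1.3]
gripper_width: 0.0257
```

```bash
python3 l.py;  python3 st.py i
```

```text
t 37.10 zaz -96.3 M [-0.3    0.096  0.404] [-1.  -0.9  1.3] [0.4803 0.3543 0.2178] q7 -1.89
i [[70, 70, 70, 69, 69], [70, 70, 69, 70, 69], [70, 69, 69, 69, 69], [71, 84, 103, 98, 76], [76, 104, 136, 128, 84], [74, 90, 96, 98, 77], [69, 69, 73, 81, 84], [69, 69, 73, 79, 84], [90, 70, 76, 84, 99]]
```

Call:
carry_out(
  moves=[
    [[0,0,0,10,255],[0,0,0,10,255],[0,0,0,10,255],[0,0,0,10,255],[0,0,0,0,255]],
  ],
)

```text
t: 37.83
tool_pos: [0.4801, 0.3542, 0.2177]
tool_rot: [[0.006, 0.714, -0.7], [0.003, -0.7, -0.714], [-1.0, 0.002, -0.006]]
ft_force: [-1.6, 0.4, 5.8]
gripper_width: 0.0257
```

```bash
python3 l.py;  python3 st.py j
```

```text
t 37.83 zaz -134.5 M [-0.167  0.413  0.039] [-1.6  0.4  5.8] [0.4801 0.3542 0.2177] q7 -2.42
j [[70, 70, 69, 68, 69], [70, 70, 70, 69, 69], [70, 69, 69, 69, 69], [84, 122, 126, 126, 110], [95, 156, 162, 163, 138], [68, 68, 71, 77, 76], [69, 69, 72, 77, 84], [69, 69, 73, 79, 84], [90, 70, 76, 84, 100]]
```

Call:
carry_out(
  moves=[
    [[0,0,0,0,120],[0,0,0,0,120],[-4,0,0,0,120],[0,0,0,-10,120],[0,0,0,-10,120],[0,0,0,-10,120],[0,0,0,-10,120],[0,0,0,-10,120]],
  ],
)

```text
t: 38.92
tool_pos: [0.48, 0.3538, 0.2217]
tool_rot: [[0.004, 0.989, 0.147], [0.002, 0.147, -0.989], [-1.0, 0.005, -0.001]]
ft_force: [-0.3, -0.3, -0.3]
gripper_width: 0.0452
```

Call:
carry_out(
  moves=[
    [[0,0,0,-10,120],[0,0,0,-10,120],[0,0,0,-10,120],[0,0,0,-10,120],[0,0,0,-10,120],[0,0,0,-10,120],[0,0,0,-10,120],[0,0,0,-10,120]],
  ],
)

```text
t: 39.92
tool_pos: [0.4812, 0.3527, 0.224]
tool_rot: [[0.007, -0.031, 0.999], [0.002, 1.0, 0.031], [-1.0, 0.002, 0.007]]
ft_force: [-0.4, -0.2, -0.6]
gripper_width: 0.0455
```

```bash
python3 l.py;  python3 st.py k
python3 - <<'E'
from h import *
to([.480,.3545,.218],0)
E
```

```text
t 39.92 zaz 1.8 M [-0.029 -0.042 -0.007] [-0.4 -0.2 -0.6] [0.4812 0.3527 0.224 ] q7 -0.47
k [[70, 69, 69, 69, 70], [70, 70, 70, 69, 69], [70, 70, 69, 69, 69], [83, 122, 126, 126, 110], [96, 157, 162, 164, 138], [69, 68, 71, 77, 75], [69, 69, 71, 77, 84], [69, 70, 74, 79, 84], [90, 70, 76, 84, 100]]
t 40.025 pos [481.31 352.61 224.08] zaz 1.5579387098748996 q [-0.98  0.46  0.42  1.64 -0.21  1.08 -0.48] F [0.33 0.02 0.36] M [ 0.02 -0.01 -0.02] w 0.045229924891318725
R [ 0.01 -0.03  1.    0.    1.    0.03 -1.    0.    0.01] shift [ 6.08  1.92 -1.31] turn 1.5579387098748896
```

Enough range remains from here: about 109° to go, ending at zaz ≈ −107. Regrip here and do the last part slowly.

Call:
carry_out(
  moves=[
    [[2,2,-1,-8,120],[2,0,0,0,125],[2,0,0,0,140],[0,0,0,0,190],[0,0,0,0,255],[0,0,0,0,255],[0,0,0,0,255]],
  ],
)

```text
t: 40.9
tool_pos: [0.4804, 0.3542, 0.2183]
tool_rot: [[0.007, -0.151, 0.989], [0.002, 0.989, 0.151], [-1.0, 0.001, 0.007]]
ft_force: [-1.4, -1.4, -0.5]
gripper_width: 0.0258
```

```bash
python3 l.py
```

```text
t 40.90 zaz 8.7 M [-0.077  0.133  0.061] [-1.4 -1.4 -0.5] [0.4804 0.3542 0.2183] q7 -0.37
```

Call:
carry_out(
  moves=[
    [[0,0,0,10,255],[0,0,0,10,255],[0,0,0,10,255],[0,0,0,10,255],[0,0,0,10,255]],
  ],
)

```text
t: 41.52
tool_pos: [0.4802, 0.354, 0.2183]
tool_rot: [[0.007, 0.678, 0.735], [0.001, 0.735, -0.679], [-1.0, 0.006, 0.004]]
ft_force: [-0.6, 0.4, -0.1]
gripper_width: 0.0256
```

```bash
python3 l.py; python3 st.py m
```

```text
t 41.52 zaz -42.7 M [-0.299 -0.006  0.451] [-0.6  0.4 -0.1] [0.4802 0.354  0.2183] q7 -1.13
m [[70, 70, 69, 69, 69], [70, 70, 70, 69, 70], [72, 84, 104, 97, 69], [76, 106, 139, 128, 74], [75, 94, 104, 102, 84], [69, 69, 74, 84, 84], [69, 68, 74, 84, 84], [69, 69, 75, 84, 84], [90, 70, 76, 85, 100]]
```

Call:
carry_out(
  moves=[
    [[0,0,0,7,255],[0,0,0,8,255]],
  ],
)

```text
t: 41.88
tool_pos: [0.4801, 0.3539, 0.2183]
tool_rot: [[0.007, 0.842, 0.54], [0.001, 0.54, -0.842], [-1.0, 0.006, 0.003]]
ft_force: [-0.5, -0.6, -1.0]
gripper_width: 0.0256
```

```bash
python3 l.py; python3 st.py n
```

```text
t 41.88 zaz -57.3 M [-0.274  0.079  0.447] [-0.5 -0.6 -1. ] [0.4801 0.3539 0.2183] q7 -1.34
n [[70, 70, 69, 69, 69], [69, 70, 69, 70, 69], [76, 96, 103, 99, 76], [82, 120, 135, 128, 86], [72, 81, 94, 98, 82], [70, 69, 73, 84, 84], [70, 69, 74, 84, 84], [70, 70, 75, 84, 84], [90, 70, 76, 84, 100]]
```

Call:
carry_out(
  moves=[
    [[0,0,0,7,255],[0,0,0,5,255]],
  ],
)

```text
t: 42.22
tool_pos: [0.48, 0.3539, 0.2183]
tool_rot: [[0.007, 0.932, 0.362], [0.0, 0.362, -0.932], [-1.0, 0.007, 0.002]]
ft_force: [-1.2, -0.8, 0.3]
gripper_width: 0.0256
```

```bash
python3 l.py; python3 st.py o
```

```text
t 42.23 zaz -68.8 M [-0.248  0.115  0.452] [-1.2 -0.8  0.3] [0.48   0.3539 0.2183] q7 -1.51
o [[70, 69, 70, 69, 70], [70, 70, 69, 69, 70], [79, 111, 134, 124, 77], [86, 139, 172, 160, 86], [69, 69, 74, 81, 80], [69, 69, 75, 84, 84], [69, 68, 73, 84, 84], [69, 69, 75, 84, 84], [90, 70, 77, 84, 100]]
```

Call:
carry_out(
  moves=[
    [[0,0,0,6,255],[0,0,0,5,255]],
  ],
)

```text
t: 42.58
tool_pos: [0.48, 0.3539, 0.2183]
tool_rot: [[0.007, 0.982, 0.187], [0.0, 0.187, -0.982], [-1.0, 0.007, 0.001]]
ft_force: [-0.7, -0.1, 1.0]
gripper_width: 0.0257
```

```bash
python3 l.py; python3 st.py p
```

```text
t 42.58 zaz -79.2 M [-0.308  0.116  0.516] [-0.7 -0.1  1. ] [0.48   0.3539 0.2183] q7 -1.66
p [[70, 70, 69, 69, 69], [70, 70, 70, 69, 69], [85, 126, 134, 126, 89], [96, 161, 173, 163, 107], [69, 69, 74, 82, 84], [69, 69, 75, 84, 84], [69, 69, 74, 84, 84], [69, 69, 75, 84, 84], [89, 70, 76, 84, 100]]
```

Run:
```python
import numpy as np
L={n:np.load('side_%s.npy'%n) for n in 'abcdefghijkmnop'}
b=L['b'];a=L['a']
print('a-b max',abs(a-b)[140:200,255:290].max())
d=abs(L['c']-b)[160:200,252:292]
print((d>6).sum(1))
# follower region compare with shifts
def cmp(x,y,s,r0,r1,c0=258,c1=284): 
    return np.abs(x[r0-s:r1-s,c0:c1]-y[r0:r1,c0:c1]).mean(1).round().astype(int)
for n,s in(('g',2),('o',4),('p',4)):
    print(n,cmp(L[n],b,s,168,186))
print(b[168:184,262:278:2].round().astype(int));print(L['p'][164:180,262:278:2].round().astype(int))
```

```text
a-b max 124.55555555555553
[ 3  0  0  4  6  6  2  3  3  0  0  0  3  7 11 10 11 13 22 24 19 16 20 18
  7  4  3  8  6  6  9  8 10  6  9 13  9 11  7  6]
g [22 41 28  6 34 62 43 13  5  7 12 11  6  3  5  5  2  1]
o [54 36 40 44 31 63 64 49 31 18 19 18 16  6 10 11  4  4]
p [54 36 40 44 31 64 64 49 30 15 19 19  9  3  4  2  2  3]
[[ 86  69  97 100 102 100  84  60]
 [ 48  43  45  49  50  54  55  57]
 [ 44  43  45  48  51  54  54  55]
 [ 44  43  44  47  49  52  53  65]
 [ 85  91  62  46  47  77  93 174]
 [133 146  91  56  53 112 173 237]
 [120 133  95  78  74 105 184 222]
 [ 96  92  88  86  83  88  82 190]
 [ 96  92  68  77  75  70  88 133]
 [ 95  94  79  79  79  82 110 164]
 [107 136 107  94 106 146 160 191]
 [110 159 115 106 125 180 175 136]
 [ 65  70  83 105 102  93  89  82]
 [ 60  65  69  68  75  72  71  62]
 [ 83  93  87  89  90  83  94 118]
 [107 123 112 115 115 109 127 156]]
[[162  65  63  54  54  58  90 225]
 [ 60  68  72  74  73  75  89 140]
 [101  71  70  71  70  83 121 133]
 [138  76  85  88  89  95 123 110]
 [ 86  68  97 100 102 100  85  60]
 [ 48  43  45  48  50  54  56  57]
 [ 44  43  46  48  51  52  54  55]
 [ 43  43  44  46  50  52  53  61]
 [ 54  56  46  46  47  51  59  82]
 [ 83  84  66  63  61  68  81 111]
 [128 136  93  90  90  94 146 146]
 [147 160 105 114 118 108 179 147]
 [ 66  75 104 122 132 113  92  84]
 [ 62  66  68  73  77  76  74  64]
 [ 83  93  87  91  92  84  94 114]
 [108 122 112 115 115 108 127 154]]
```

Call:
carry_out(
  moves=[
    [[0,0,0,5,255]],
  ],
)

```text
t: 42.8
tool_pos: [0.4799, 0.354, 0.2183]
tool_rot: [[0.007, 0.994, 0.106], [0.0, 0.106, -0.994], [-1.0, 0.007, 0.0]]
ft_force: [-0.6, -0.5, 0.8]
gripper_width: 0.0254
```

```bash
python3 l.py; python3 st.py q
```

```text
t 42.80 zaz -83.9 M [-0.337  0.157  0.435] [-0.6 -0.5  0.8] [0.4799 0.354  0.2183] q7 -1.72
q [[70, 70, 70, 69, 69], [70, 70, 69, 69, 69], [84, 125, 134, 126, 87], [95, 159, 173, 163, 105], [69, 68, 74, 80, 80], [69, 69, 75, 82, 76], [69, 69, 74, 84, 84], [69, 70, 75, 84, 84], [90, 70, 77, 85, 100]]
```

Call:
carry_out(
  moves=[
    [[0,0,0,6,255]],
  ],
)

```text
t: 43.02
tool_pos: [0.4799, 0.3539, 0.2184]
tool_rot: [[0.007, 1.0, 0.005], [0.0, 0.005, -1.0], [-1.0, 0.007, -0.0]]
ft_force: [-0.4, -0.0, 1.4]
gripper_width: 0.0254
```

```bash
python3 l.py; python3 st.py r
```

```text
t 43.02 zaz -89.7 M [-0.338  0.201  0.494] [-0.4 -0.   1.4] [0.4799 0.3539 0.2184] q7 -1.80
r [[69, 70, 69, 69, 69], [70, 70, 70, 70, 69], [84, 123, 127, 122, 86], [96, 158, 163, 157, 104], [69, 68, 73, 82, 84], [69, 70, 75, 84, 84], [69, 69, 74, 84, 84], [69, 69, 75, 84, 84], [90, 70, 77, 85, 100]]
```

Call:
carry_out(
  moves=[
    [[0,0,0,6,255]],
  ],
)

```text
t: 43.25
tool_pos: [0.4799, 0.3539, 0.2183]
tool_rot: [[0.007, 0.995, -0.096], [0.0, -0.096, -0.995], [-1.0, 0.006, -0.001]]
ft_force: [-0.6, -0.8, 0.6]
gripper_width: 0.0258
```

```bash
python3 l.py; python3 st.py s
```

```text
t 43.25 zaz -95.5 M [-0.309  0.226  0.487] [-0.6 -0.8  0.6] [0.4799 0.3539 0.2183] q7 -1.89
s [[69, 70, 70, 69, 69], [70, 70, 69, 69, 70], [84, 123, 126, 126, 110], [95, 157, 162, 164, 140], [70, 68, 74, 84, 84], [69, 69, 75, 84, 84], [69, 69, 74, 84, 84], [69, 69, 75, 84, 84], [90, 70, 76, 84, 100]]
```

Call:
carry_out(
  moves=[
    [[0,0,0,7,255],[0,0,0,5,255]],
  ],
)

```text
t: 43.6
tool_pos: [0.4798, 0.354, 0.2183]
tool_rot: [[0.006, 0.956, -0.295], [0.0, -0.295, -0.956], [-1.0, 0.006, -0.002]]
ft_force: [-1.4, -0.4, 1.0]
gripper_width: 0.0254
```

```bash
python3 l.py; python3 st.py t
```

```text
t 43.60 zaz -107.1 M [-0.254  0.277  0.5  ] [-1.4 -0.4  1. ] [0.4798 0.354  0.2183] q7 -2.05
t [[70, 70, 70, 69, 69], [70, 70, 69, 69, 69], [83, 120, 124, 115, 97], [94, 153, 159, 147, 121], [69, 70, 76, 84, 84], [69, 69, 75, 84, 84], [69, 69, 74, 84, 84], [69, 70, 75, 84, 84], [90, 70, 77, 84, 100]]
```

Call:
carry_out(
  moves=[
    [[0,0,0,5,255]],
  ],
)

```text
t: 43.82
tool_pos: [0.4798, 0.354, 0.2184]
tool_rot: [[0.006, 0.928, -0.372], [-0.0, -0.372, -0.928], [-1.0, 0.006, -0.002]]
ft_force: [-1.7, 0.2, 2.0]
gripper_width: 0.0254
```

```bash
python3 l.py; python3 st.py u
```

```text
t 43.83 zaz -111.8 M [-0.312  0.366  0.48 ] [-1.7  0.2  2. ] [0.4798 0.354  0.2184] q7 -2.11
u [[70, 70, 69, 69, 69], [70, 70, 70, 70, 69], [78, 107, 122, 113, 96], [85, 133, 157, 145, 119], [69, 70, 76, 84, 84], [69, 69, 75, 84, 84], [69, 69, 75, 84, 84], [69, 69, 75, 84, 85], [90, 71, 76, 84, 100]]
```

Call:
carry_out(
  moves=[
    [[0,0,0,3,255],[0,0,0,0,255],[0,0,0,0,120],[0,0,0,0,90],[0,0,0,0,90],[0,0,0,0,90]],
  ],
)

```text
t: 44.68
tool_pos: [0.4802, 0.3539, 0.2182]
tool_rot: [[0.007, 0.913, -0.407], [0.0, -0.407, -0.913], [-1.0, 0.006, -0.003]]
ft_force: [-0.2, 0.1, 0.3]
gripper_width: 0.0552
```

```bash
python3 l.py; python3 st.py v
python3 - <<'E'
from h import *
print(manip.state()['gripper_width'])
E
```

```text
t 44.67 zaz -114.0 M [-0.013  0.014 -0.049] [-0.2  0.1  0.3] [0.4802 0.3539 0.2182] q7 -2.14
v [[70, 70, 69, 69, 69], [69, 70, 70, 69, 69], [78, 106, 122, 112, 96], [84, 132, 156, 144, 119], [69, 70, 76, 84, 84], [69, 69, 75, 84, 84], [69, 69, 74, 84, 84], [70, 70, 75, 84, 84], [90, 70, 76, 84, 100]]
0.05524600594850212
```

Call:
carry_out(
  moves=[
    [[-10,0,0,0,90],[-15,0,0,0,90],[-20,0,0,0,90],[-30,0,0,0,90],[-40,0,0,0,90],[-30,0,0,0,90],[0,0,0,0,90],[0,0,0,0,90]],
  ],
)

```text
t: 45.78
tool_pos: [0.4797, 0.3528, 0.3744]
tool_rot: [[0.011, 0.913, -0.408], [0.002, -0.408, -0.913], [-1.0, 0.009, -0.006]]
ft_force: [-0.6, 0.1, -0.1]
gripper_width: 0.0553
```

```bash
python3 l.py; python3 st.py w
python3 - <<'E'
from h import *
# hub / boss check in side view vs previous
a=np.load('side_v.npy');b=np.load('side_w.npy');d=abs(a-b)
ys,xs=np.where(d[120:240,225:330]>8);print('changed rows',ys.min()+120,ys.max()+120,'cols',xs.min()+225,xs.max()+225)
c=cap('side');print(proj(c,[[.4815,.351,.197+.066],[.4815,.351,.197]]))
print(b[130:172:2,232:258:2].round().astype(int))
E
```

```text
t 45.77 zaz -114.1 M [-0.051  0.023 -0.024] [-0.6  0.1 -0.1] [0.4797 0.3528 0.3744] q7 -2.26
w [[70, 70, 69, 69, 70], [70, 70, 69, 69, 70], [78, 106, 122, 112, 96], [84, 132, 157, 144, 119], [70, 70, 76, 84, 85], [69, 69, 75, 84, 84], [69, 69, 74, 84, 84], [70, 69, 75, 84, 84], [89, 69, 77, 84, 100]]
changed rows 120 220 cols 225 251
[[242.61070242 142.18619094]
 [243.17174986 162.78662023]]
[[ 71  77  69  70  70  70  70  71  70  69  70  69  70]
 [  8   9   9  70  70  69  69  69  70  69  70  70  70]
 [  8   7   7  70  69  68  69  69  68  69  68  70  70]
 [  8   9   9  69  69  70  68  70  69  68  69  70  69]
 [  7   8   9  69  69  69  70  69  69  68  70  70  70]
 [  8   8   8  70  68  69  69  68  69  70  70  70  69]
 [  7   8   9 101 133 141 141 108  70  70  70  70  70]
 [  8   8   8  59  96 106  90  84  71  69  70  70  71]
 [ 33   8  14  51  68  78  87  85  70  69  70  70  70]
 [ 74  85 154  76  69  79  86  84  70  69  70  69  70]
 [ 51  70 130  87  68  78  85 100  70  70  69  70  71]
 [ 60  62  58  72 103 121 158 192 198 117  69  70  70]
 [ 70  70  63  66  74  90 134 151 170 154  65  70  71]
 [ 69  70  64  66  73  74  88 105 112 109  89  69  70]
 [ 70  70  69  66  72  76  66  69  73  72  57  70  71]
 [ 69  69  70  66  73  72  65  65  65  66  69  70  71]
 [ 68  69  69  66  72  70  69  86 121  98 128 129 129]
 [240 240 235  89  76  71  72  98 141 122 150 175 176]
 [240 240 173  88 117 110  66  77 110 124 125 127 127]
 [240 239 122 128  90  95  83  59  50  62  78  63  76]
 [221 209 111 117  72  89 114 119  61  44  45  45  46]]
```

```bash
python3 -c "
from workcell import manip
print(manip.finish_job())"
```

```text
the job is handed in; nothing more can be done
None
```

The crank is fully seated on the screw and the table is wound up until the ring is level with the cap top, by measurement about 0.1 mm short. I handed the job in at about 46 s, with the gripper open and about 0.13 m clear above the crank.

- **Seating:** I gripped the crank by its boss, with the arm across the finger opening. I lowered it by feel until the hub came to rest on the collar at 0.197 m, with about 22 N of downward push. After I let go, the side view still showed the boss top at the seated height (row 142, predicted 142.2).
- **Winding:** I turned it clockwise in four strokes, re-gripping between them, with side forces of only 1–2 N. The turning torque was about 0.24 N m free and read between 0.43 and 0.52 at the end, where about 0.45 is expected.
- **Ring height:** I measured this from the rise of the stem top in the side camera, which matched its resting picture exactly four pixels up (12.9 mm). I then turned about 30° more, giving about 13.9 mm of the required 14. The picture was unchanged after letting go. I did not see the ring itself; it is too small in the side view.

**What went wrong or disagreed:**
- The fingertips end about 28 mm short of the reported TCP, so my first grasp closed above the boss without disturbing the crank.
- The first attempt to seat the crank landed on the tip of the square, a few mm off, because the wrist-camera position disagreed with the other two cameras. I backed off and corrected it.
- I did not look again at the tumbler, lemon and spoon at the end, but the arm never went near them.

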